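Kit turned parts and scrap the split spindle

ROBOT

A 6-joint arm with a two-finger parallel gripper is mounted at the origin on the work surface. World frame = base frame: x ahead of the robot, y to its left, z up, the work surface at z = 0. Lengths are in mm, angles in rad, forces in N, time in s.
With the tool pointing down it reaches from about 300 to 1000 mm from the base axis. Payload 5.1 kg.
Tool frame: the origin (TCP) lies midway between the tips of the shut fingers; the grasp point (between the pads) lies 19 mm behind it (bot.grip_depth is the distance from the TCP to the grasp point, in mm); z points along the fingers, x is the direction in which the jaws open and shut, and the axes are right-handed (so a half turn about z gives the same grasp; the last joint's range is limited). The gripper opens to 95 mm and grips with 3 to 60 N. Pads are 20 mm wide; open, the fingers measure 119 mm over their backs; the gripper's body (75 mm by 180 mm) begins 59 mm behind the grasp point.
Start: joints at [1.041, 0.124, 1.65, -0, 1.367, -0.083], TCP at [280.871, 586.171, 214.656] pointing down, gripper open.
Joint ranges: [-2.61, 2.61], [-1.02, 2.33], [0.03, 2.71], [-1.35, 4.49], [0.32, 2.68], [-2.91, 2.91]. Speed limits (rad/s): [2.57, 2.57, 3.14, 3.14, 3.14, 3.14].

INTERFACE

Orientations are given as a 3x3 rotation matrix whose columns are the frame's x, y, z axes.
In Python, from station import bot gives the robot as it stands.
- The arm moves only by the tool step_arm, never from a script. Its argument "commands" is a list that holds one entry, the list of rows, each a list of 7 numbers: the shift along the tool's x, y, z in mm, then the turn, a rotation vector about the tool's x, y, z in degrees, then the opening, from 0 (shut) to 1 (fully open). A call has exactly 5 rows; each row shifts and turns the commanded pose from where the row before left it, along the tool's axes as they then stand; what a row does not reach is not made up. A row lasts 1/10 s, in which the tool goes at most 50 mm and 8.59 degrees, less where a joint would pass 70% of its speed; a pose out of reach is approached as far as the arm can. A call is refused whole if a number of a shift passes 50 or a number of a turn 8.59, either way. A call with a gripper value outside its range is refused whole. The fingers move at their own pace and stop on an object; "newtons" is the grip in N (left out, the last holds). Time passes only in rows, so rows that do not move let the fingers close, or fill a call up. It gives the time, the measured TCP pose, the force and the opening at its end, in the units of the state.
- bot.state(): the state, without advancing time (a new reading comes with each control period).
- bot.camera(name): name is "side" or "top" or "wrist"; returns a dict with "color" (420x560x3 uint8, blue, green, red), "z_map" (420x560 float32, mm along the optical axis (not along the pixel's ray), 0 where there is no reading), "mtx" (3x3 intrinsics, pixels), "camera_from_world" (4x4, takes a point from world to camera coordinates); the wrist camera has in their place "hand_eye" (4x4, takes a point from camera to tool coordinates, whose origin is the TCP and whose axes are the tool frame's). Camera axes: x right, y down, z forward; pixel columns grow to the right and rows downward; lengths in mm; the calibration is good to about 2 mm. A picture is of the moment at which its call begins: read the wrist's pose just before it.
- bot.job_done(): hands the job in, once; it reports no verdict.
Trained networks look in a picture, given as the dict that the camera call returned (one of the last four; its "shot" number tells which), for a name from the list of things; names that differ only in an ending like _2 or _b are one class to them, and where a whole thing is asked for, a point or a joint stands for the part that bears it (a point fixed in the world has none). Each returns a list of dicts, best first, with "conf" (0 to 1); they miss things now and then, are a little off and sometimes report something else, mostly with a low value. They report only what shows in the picture. A call takes as long as a camera call.
- bot.search_frame(thing, picture): "position" ([x, y, z] in mm, in world coordinates, good to about 4 mm: the middle of the surface that is visible of it).
- bot.outline_of(thing, picture): "pixels" (420x560 bool, what is visible of it).
The state is a dict: "time_s": time; "joint_positions": joint angles; "qvel": joint speeds; "tau": joint torques, N m; "tool_pos": TCP position; "ee_rot": TCP orientation; "force": force on the tool from outside, world axes, zero at the start; "wrist_torque": the same for the moment, N m; "opening": finger opening in mm.
Only numpy, scipy, OpenCV 4.12 (cv2) and the standard library are available. Lean on these libraries where they do the work, as an engineer would, in place of code of your own. Each camera call takes 0.05 s, during which the arm holds its last target. There are 200 camera calls.

TASK

First get rid of the split spindle: push it down through the sprung flap on top of the scrap box and let it drop in, so that the flap closes behind it. Then make up the two kits, one part to a compartment, each standing upright on the tray floor: the sound spindle and the ring collar in the plain tray, and the bun foot and the stepped square block in the tray with the paddle handle.

Things in the scene. Friction and masses are not known exactly. Their poses are not given: they have to be found in the camera images.
- spindle_mid (a point): Sound turned spindle of pale wood, standing upright, 100 mm tall, 70 g: square foot 28 x 28 mm (lowest 26 mm), square head 28 x 28 mm (top 28 mm, flat whole top) and a thinner round neck (20 mm dia, with a 26 mm bead at mid height) between. Point: its centre, 50 mm above its underside; z up, x and y along the square's sides.
- split_mid (a point): Split spindle, the reject: square pale wooden bar 28 x 28 mm, 100 mm tall, upright, 70 g. A 10 mm wide open cleft, 45 mm deep, runs along its x right across the top; of the two 9 mm prongs the +y one is 100 mm high, the -y one broken off at 88 mm. Grip either pair of sides. Point: its centre, 50 mm above its underside; x, y along the sides.
- bun_mid (a point): Bun foot: squat solid round of pale wood, 50 mm dia (straight-sided from 10 to 32 mm up, narrowing to 34 mm dia at the top and 38 mm at the foot), 44 mm tall, 50 g, flat solid top. Point: its centre, 22 mm above its underside; z up.
- collar_mid (a point): Ring collar: upright round tube of pale wood, 50 mm outside dia with a 28 mm hole right through, 40 mm tall, 40 g. Point: its centre (in the hole), 20 mm above its underside; z up.
- block_mid (a point): Stepped square block of pale wood: base 42 x 42 mm and 32 mm high with a smaller 28 x 28 mm step 12 mm high on top, 44 mm tall in all, 50 g. Point: its centre, 22 mm above its underside; z up, x and y along the square's sides.
- plain_tray: No handle. Fixed plywood kit tray, 134 (x) by 175 mm (y), origin at the centre of its underside. Floor 5 mm thick; rim and middle divider 5 mm thick, 14 mm tall from the table. The divider (along x, at y = 0) makes two compartments 124 (x) by 80 mm (y) inside, centred at x = 0, y = +42.5 and -42.5 mm.
- paddle_tray: Has a flat paddle handle 34 mm wide, 8 mm thick, out 60 mm from the middle of its +x side. Fixed plywood kit tray, 134 (x) by 175 mm (y), origin at the centre of its underside. Floor 5 mm thick; rim and middle divider 5 mm thick, 14 mm tall from the table. The divider (along x, at y = 0) makes two compartments 124 (x) by 80 mm (y) inside, centred at x = 0, y = +42.5 and -42.5 mm.
- slot (a point): Centre of the square opening, 66 x 66 mm, in the middle of the scrap box's top, at the level of that top (180 mm above the table); x and y along the box's sides. A 62 mm steel flap fills the opening, hinged along y at x = +32 mm from this point.
- scrap_box: Scrap box: closed fixed plywood box, 134 x 134 mm, 180 mm tall, empty inside, with the flap in its top. Origin at the centre of its underside, axes as at slot.
- flap (a joint): Opening angle of the flap, rad: 0 shut (flush), growing as its free (-x) edge swings down into the box, to 1.5. A weak spring shuts it (about 0.2 N at the free edge opens it): a spindle lowered upright in the middle of the opening, 25 to 55 mm deep, pushes and holds it open and drops in when let go.

How it is judged (in metres and radians):
On the way, in this order (a step that is already met when the one before it is completed fails the run):
1. the split spindle is inside the scrap box and the flap has shut behind it (x of split_mid in the frame of scrap_box between -0.065 and 0.065 m and y of split_mid in the frame of scrap_box between -0.065 and 0.065 m and z of split_mid in the frame of scrap_box below 0.11 m and value of joint flap below 0.15 rad), for 0.2 s.
2. only after that, the first part stands in a kit tray (((x of spindle_mid in the frame of plain_tray between -0.055 and 0.055 m and y of spindle_mid in the frame of plain_tray between 0.012 and 0.078 m and z of spindle_mid in the frame of plain_tray between 0.051 and 0.059 m and angle between spindle_mid's own z axis and vertical below 0.12 rad) or (x of spindle_mid in the frame of plain_tray between -0.055 and 0.055 m and y of spindle_mid in the frame of plain_tray between -0.078 and -0.012 m and z of spindle_mid in the frame of plain_tray between 0.051 and 0.059 m and angle between spindle_mid's own z axis and vertical below 0.12 rad) or (x of collar_mid in the frame of plain_tray between -0.055 and 0.055 m and y of collar_mid in the frame of plain_tray between 0.012 and 0.078 m and z of collar_mid in the frame of plain_tray between 0.021 and 0.029 m and angle between collar_mid's own z axis and vertical below 0.12 rad) or (x of collar_mid in the frame of plain_tray between -0.055 and 0.055 m and y of collar_mid in the frame of plain_tray between -0.078 and -0.012 m and z of collar_mid in the frame of plain_tray between 0.021 and 0.029 m and angle between collar_mid's own z axis and vertical below 0.12 rad) or (x of bun_mid in the frame of paddle_tray between -0.055 and 0.055 m and y of bun_mid in the frame of paddle_tray between 0.012 and 0.078 m and z of bun_mid in the frame of paddle_tray between 0.023 and 0.031 m and angle between bun_mid's own z axis and vertical below 0.12 rad) or (x of bun_mid in the frame of paddle_tray between -0.055 and 0.055 m and y of bun_mid in the frame of paddle_tray between -0.078 and -0.012 m and z of bun_mid in the frame of paddle_tray between 0.023 and 0.031 m and angle between bun_mid's own z axis and vertical below 0.12 rad) or (x of block_mid in the frame of paddle_tray between -0.055 and 0.055 m and y of block_mid in the frame of paddle_tray between 0.012 and 0.078 m and z of block_mid in the frame of paddle_tray between 0.023 and 0.031 m and angle between block_mid's own z axis and vertical below 0.12 rad) or (x of block_mid in the frame of paddle_tray between -0.055 and 0.055 m and y of block_mid in the frame of paddle_tray between -0.078 and -0.012 m and z of block_mid in the frame of paddle_tray between 0.023 and 0.031 m and angle between block_mid's own z axis and vertical below 0.12 rad))), for 0.2 s.
At the end, for the whole second after the job is handed in: Split spindle inside the scrap box, flap shut (under 0.15 rad). Sound spindle and collar in the plain tray, bun foot and block in the paddle tray, one to each compartment, on the floor (height within 4 mm), upright (within 0.12 rad), released, at rest (all of step 1 and ((x of spindle_mid in the frame of plain_tray between -0.055 and 0.055 m and y of spindle_mid in the frame of plain_tray between 0.012 and 0.078 m and z of spindle_mid in the frame of plain_tray between 0.051 and 0.059 m and angle between each of spindle_mid, collar_mid's own z axis and vertical below 0.12 rad and x of collar_mid in the frame of plain_tray between -0.055 and 0.055 m and y of collar_mid in the frame of plain_tray between -0.078 and -0.012 m and z of collar_mid in the frame of plain_tray between 0.021 and 0.029 m) or (x of spindle_mid in the frame of plain_tray between -0.055 and 0.055 m and y of spindle_mid in the frame of plain_tray between -0.078 and -0.012 m and z of spindle_mid in the frame of plain_tray between 0.051 and 0.059 m and angle between each of spindle_mid, collar_mid's own z axis and vertical below 0.12 rad and x of collar_mid in the frame of plain_tray between -0.055 and 0.055 m and y of collar_mid in the frame of plain_tray between 0.012 and 0.078 m and z of collar_mid in the frame of plain_tray between 0.021 and 0.029 m)) and ((x of bun_mid in the frame of paddle_tray between -0.055 and 0.055 m and y of bun_mid in the frame of paddle_tray between 0.012 and 0.078 m and z of bun_mid in the frame of paddle_tray between 0.023 and 0.031 m and angle between each of bun_mid, block_mid's own z axis and vertical below 0.12 rad and x of block_mid in the frame of paddle_tray between -0.055 and 0.055 m and y of block_mid in the frame of paddle_tray between -0.078 and -0.012 m and z of block_mid in the frame of paddle_tray between 0.023 and 0.031 m) or (x of bun_mid in the frame of paddle_tray between -0.055 and 0.055 m and y of bun_mid in the frame of paddle_tray between -0.078 and -0.012 m and z of bun_mid in the frame of paddle_tray between 0.023 and 0.031 m and angle between each of bun_mid, block_mid's own z axis and vertical below 0.12 rad and x of block_mid in the frame of paddle_tray between -0.055 and 0.055 m and y of block_mid in the frame of paddle_tray between 0.012 and 0.078 m and z of block_mid in the frame of paddle_tray between 0.023 and 0.031 m))); the robot touches nothing.
It also fails if it takes over 131 s, if anything falls off the work surface, if the arm or the gripper's body presses on something with over 40 N, if the wrist force passes 120 N, or if a joint passes its speed limit or range.

## Working session

There is one attempt and no reset: what is moved stays moved. The work goes in short steps, Python scripts to look and compute and a tool call to move; the robot and the scene stay as the last step left them, time stands still between calls to the robot, and variables do not carry over. Pictures are saved under pics/ and viewed, about 12 in all and at most 16, crops included, and the job is handed in when it is done.

Besides the shell and the picture viewer there is one more tool, called after "Emit:" as name(argument=value, ...) on one line, values as JSON. step_arm: Moves the arm, as the interface text tells. Its arguments: {"type":"object","properties":{"commands":{"type":"array","items":{"type":"array","items":{"type":"array","items":{"type":"number"}}}},"newtons":{"type":"number"}},"required":["commands"]}

```bash
mkdir -p pics; cat > h.py <<'E'
import numpy as np, cv2
from station import bot
def cloud(p, wp=None):
    z=p["z_map"]; K=np.array(p["mtx"]); v,u=np.mgrid[:z.shape[0],:z.shape[1]]
    c=np.stack([(u-K[0,2])/K[0,0]*z,(v-K[1,2])/K[1,1]*z,z,np.ones_like(z)],-1)
    if "camera_from_world" in p: T=np.linalg.inv(np.array(p["camera_from_world"]))
    else:
        W=np.eye(4);W[:3,:3]=wp["ee_rot"];W[:3,3]=wp["tool_pos"];T=W@np.array(p["hand_eye"])
    w=(c@T.T)[...,:3]; w[z<=0]=np.nan
    return w
E
python3 - <<'E'
from h import *
s=bot.state();print({k:np.round(s[k],3).tolist() for k in s})
for n in("top","side"):
    p=bot.camera(n);cv2.imwrite(f"pics/{n}0.png",p["color"])
    w=cloud(p);np.save(n+"0.npy",w)
    print(n,np.linalg.inv(p["camera_from_world"])[:3,3].round())
    for t in["spindle_mid","split_mid","bun_mid","collar_mid","block_mid","plain_tray","paddle_tray","scrap_box"]:
        print(t,[(np.round(d["position"]).tolist(),round(d["conf"],2)) for d in bot.search_frame(t,p)[:3]])
        for d in bot.outline_of(t,p)[:2]:
            m=d["pixels"]; q=w[m];q=q[~np.isnan(q[:,0])]
            if len(q)<5: continue
            zt=np.percentile(q[:,2],97);top=q[q[:,2]>zt-6]
            v,u=np.nonzero(m)
            print("   px",int(u.mean()),int(v.mean()),m.sum(),round(d["conf"],2),"ztop",zt.round(1),"topc",((top.min(0)+top.max(0))/2).round(1),"topext",np.ptp(top,axis=0).round(),"rect",[np.round(x,1).tolist() if not np.isscalar(x) else round(x,1) for x in cv2.minAreaRect(top[:,:2].astype(np.float32))])
E
```

```text
{'time_s': 0.0, 'joint_positions': [1.041, 0.124, 1.652, 0.0, 1.368, -0.083], 'qvel': [0.001, 0.001, 0.0, 0.0, -0.0, 0.0], 'tau': [-0.001, -41.763, -35.992, 0.077, 0.049, -0.0], 'tool_pos': [280.533, 585.631, 213.418], 'ee_rot': [[0.432, 0.902, -0.001], [0.902, -0.432, -0.002], [-0.002, -0.0, -1.0]], 'force': [-0.272, -0.677, -0.06], 'wrist_torque': [-0.015, -0.014, -0.028], 'opening': 95.207}
top [ 480.   -9. 1124.]
spindle_mid [([452.0, -215.0, 99.0], 0.56)]
   px 366 252 244 0.48 ztop 103.6 topc [ 449.5 -221.5  101.9] topext [29. 31.  8.] rect [[449.0, -221.7], [27.9, 27.2], 72.6]
split_mid [([441.0, -110.0, 91.0], 0.54)]
   px 318 255 177 0.59 ztop 102.3 topc [436.4 -98.5 100.6] topext [23. 12.  8.] rect [[436.6, -99.0], [24.6, 8.7], 15.6]
bun_mid [([457.0, -9.0, 42.0], 0.59)]
   px 276 247 334 0.91 ztop 47.0 topc [455.6  -9.   45.5] topext [38. 38.  9.] rect [[456.2, -9.6], [37.1, 38.8], 46.5]
collar_mid [([451.0, 347.0, 33.0], 0.63), ([625.0, 229.0, 181.0], 0.62)]
   px 224 243 287 0.56 ztop 43.6 topc [459.8 115.8  41.3] topext [48. 48.  7.] rect [[459.7, 115.6], [47.6, 47.2], 
[... 2032 characters left out ...]
298 4256 0.89 ztop 14.4 topc [ 621.4 -245.2   13.5] topext [141. 178.  10.] rect [[621.9, -245.2], [137.4, 175.5], 1.8]
   px 251 129 376 0.18 ztop 180.6 topc [631.7 238.6 178.6] topext [68. 68.  7.] rect [[631.7, 238.1], [66.5, 66.4], 3.6]
paddle_tray [([618.0, 3.0, 9.0], 0.81)]
   px 301 228 3199 0.87 ztop 14.2 topc [632.5   9.9  12.8] topext [202. 198.   9.] rect [[641.6, 5.0], [177.9, 189.9], 78.4]
scrap_box [([603.0, 192.0, 139.0], 0.89)]
   px 252 153 4990 0.97 ztop 180.6 topc [629.7 238.8 179. ] topext [140. 142.   9.] rect [[630.7, 239.3], [137.3, 138.9], 3.2]
   px 307 321 494 0.27 ztop 100.9 topc [ 449.2 -223.3   98.8] topext [32. 31.  8.] rect [[448.7, -222.5], [27.8, 27.0], 70.9]
```

```bash
python3 - <<'E'
from h import *
a=cv2.imread("pics/top0.png");cv2.imwrite("pics/top0b.png",cv2.resize(a[110:290,90:450],None,fx=2.2,fy=2.2,interpolation=cv2.INTER_CUBIC))
w=np.load("top0.npy")
for nm,c,r,z in[("split",(437,-110),30,80),("spin",(449.5,-222),25,92),("block",(449.5,354.5),40,36),("blockbase",(449.5,354.5),40,24),("tray2",(622,5),115,11),("tray1",(622,-245),130,11),("box",(629,239),110,170),("opening",(629,239),36,170)]:
  for n in("top","side"):
    w=np.load(n+"0.npy").reshape(-1,3);m=(np.abs(w[:,0]-c[0])<r)&(np.abs(w[:,1]-c[1])<r)&(w[:,2]>z)
    q=w[m]
    print(nm,n,len(q),q[:,2].min().round(),q[:,2].max().round(),[np.round(x,1) for x in cv2.minAreaRect(q[:,:2].astype(np.float32))])
    if nm=="split":print(q[q[:,2]>95].mean(0),q[q[:,2]<94].mean(0))
E
```

```text
split top 111 80.0 104.0 [array([ 437.8, -108.2]), array([27. , 27.8]), np.float64(12.3)]
[435.56062682 -99.02593056 100.32140857] [ 439.51977182 -114.09837262   87.88609149]
split side 159 80.0 102.0 [array([ 438.9, -108.8]), array([29.4, 28.2]), np.float64(13.9)]
[ 435.46964839 -100.2756325    98.91125822] [ 437.53529697 -113.06335492   86.81204732]
spin top 159 93.0 106.0 [array([ 448.9, -221.7]), array([27.8, 27.6]), np.float64(71.1)]
spin side 203 92.0 103.0 [array([ 449.5, -222.6]), array([28.9, 28.2]), np.float64(72.1)]
block top 156 36.0 48.0 [array([450.4, 350.8]), array([34.7, 36.5]), np.float64(78.9)]
block side 89 36.0 47.0 [array([450.5, 355. ]), array([31.2, 28.5]), np.float64(82.0)]
blockbase top 319 24.0 48.0 [array([449.6, 354. ]), array([43.1, 41.9]), np.float64(83.2)]
blockbase side 195 24.0 47.0 [array([450. , 353.4]), array([44.2, 41.4]), np.float64(81.4)]
tray2 top 622 11.0 20.0 [array([641.6,   6. ]), array([175. , 190.3]), np.float64(78.2)]
tray2 side 475 11.0 17.0 [array([632.9,   7.2]), array([178.8, 171.9]), np.float64(78.0)]
tray1 top 649 11.0 23.0 [array([ 620.9, -245.2]), array([134.2, 176. ]), np.float64(1.3)]
tray1 side 668 11.0 19.0 [array([ 621.7, -244.7]), array([137.1, 176.5]), np.float64(1.8)]
box top 4043 170.0 186.0 [array([629.2, 240.1]), array([134.4, 135.8]), np.float64(3.2)]
box side 1836 170.0 183.0 [array([630.8, 239.3]), array([137.4, 138.9]), np.float64(3.3)]
opening top 1110 173.0 186.0 [array([629., 239.]), array([71.9, 71.9]), np.float64(90.0)]
opening side 478 175.0 183.0 [array([629. , 238.9]), array([71.8, 71.8]), np.float64(0.1)]
```

View pics/top0b.png

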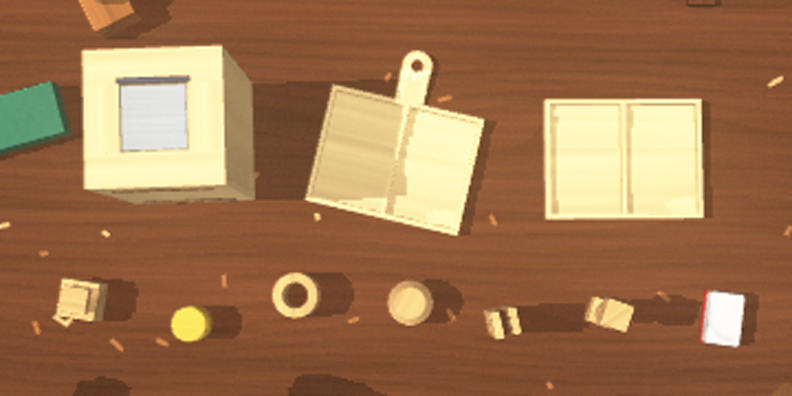

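View pics/side0.png

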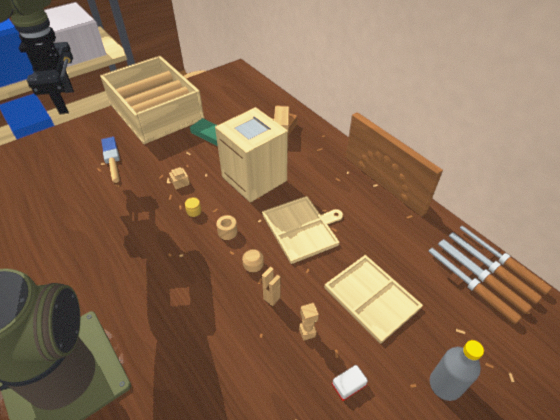

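Top crop: box (150,115), paddle tray (395,160, handle up = +x), plain tray (625,160); row below: block (80,300), yellow can (a distractor), collar (296,295), bun (410,302), split (503,322), spindle (610,313). The side view agrees, with the split at (270,287) showing its cleft and the spindle at (308,320). The networks' outlines match both views.

```bash
cat > plan.py <<'E'
# plan.py n open yaw x y z [x y z ...]: rows for straight legs to targets; n rows for each leg ("n1,n2")
import sys; from h import *
from scipy.spatial.transform import Rotation as R
s=bot.state(); ns=[int(k) for k in sys.argv[1].split(",")]; op=float(sys.argv[2]); yaw=float(sys.argv[3])
t=np.array(sys.argv[4:],float).reshape(-1,3)
c=R.from_matrix(np.array(s["ee_rot"])); p=np.array(s["tool_pos"],float)
a=np.radians(yaw); G=R.from_matrix(np.array([[np.cos(a),np.sin(a),0],[np.sin(a),-np.cos(a),0],[0,0,-1.]]))
print("at",p.round(1),"yaw",np.degrees(np.arctan2(c.as_matrix()[1,0],c.as_matrix()[0,0])).round(1),"F",np.round(s["force"],1),"open",round(s["opening"],1),"t",s["time_s"])
tot=ns[0]
rows=[]
for k,(n,g) in enumerate(zip(ns,t)):
    p0=p.copy()
    for i in range(n):
        d=c.inv().apply(p0+(g-p0)*(i+1)/n-p)
        rv=np.degrees((c.inv()*G).as_rotvec())/(n-i) if k==0 else np.zeros(3)
        d=np.round(d*2)/2+0; rv=rv.round(1)+0
        p=p+c.apply(d); c=c*R.from_rotvec(np.radians(rv)); rows.append([*d.tolist(),*rv.tolist(),op])
while len(rows)%5: rows.append([0]*6+[op])
for i in range(0,len(rows),5): print(str([rows[i:i+5]]).replace(".0,",",").replace(" ",""))
E
python3 plan.py 20 0.7 14 438 -108.5 190
```

```text
at [280.9 586.2 214.6] yaw 64.4 F [ 1.   0.2 -0.3] open 95.4 t 1.7
[[[-28,22,1,0,0,2.5,0.7],[-27,23.5,1.5,0,0,2.5,0.7],[-26,24.5,1,0,0,2.5,0.7],[-24.5,25.5,1.5,0,0,2.5,0.7],[-24,26.5,1,0,0,2.5,0.7]]]
[[[-22,27.5,1.5,0,0,2.5,0.7],[-21.5,28.5,1,0,0,2.5,0.7],[-20,29.5,1.5,0,0,2.5,0.7],[-18.5,30.5,1,0,0,2.5,0.7],[-17.5,31,1.5,0,0,2.5,0.7]]]
[[[-16,32,1,0,0,2.5,0.7],[-14.5,32.5,1.5,0,0,2.5,0.7],[-13,33,1,0,0,2.5,0.7],[-12,33.5,1,0,0,2.6,0.7],[-10,34,1.5,0,0,2.5,0.7]]]
[[[-8.5,35,1,0,0,2.6,0.7],[-7.5,34.5,1.5,0,0,2.5,0.7],[-5.5,35.5,1,0,0,2.6,0.7],[-4,35,1.5,0,0,2.5,0.7],[-2,36,1,0,0,2.6,0.7]]]
```

Emit:
step_arm(commands=[[[-28, 22, 1, 0, 0, 2.5, 0.7], [-27, 23.5, 1.5, 0, 0, 2.5, 0.7], [-26, 24.5, 1, 0, 0, 2.5, 0.7], [-24.5, 25.5, 1.5, 0, 0, 2.5, 0.7], [-24, 26.5, 1, 0, 0, 2.5, 0.7]]])

```text
time_s: 2.2
tool_pos: [320.1, 411.0, 208.6]
ee_rot: [[0.618, 0.786, 0.0], [0.786, -0.618, 0.0], [0.0, 0.0, -1.0]]
force: [1.0, -0.7, 0.4]
opening: 67.6
```

Emit:
step_arm(commands=[[[-22, 27.5, 1.5, 0, 0, 2.5, 0.7], [-21.5, 28.5, 1, 0, 0, 2.5, 0.7], [-20, 29.5, 1.5, 0, 0, 2.5, 0.7], [-18.5, 30.5, 1, 0, 0, 2.5, 0.7], [-17.5, 31, 1.5, 0, 0, 2.5, 0.7]]])

```text
time_s: 2.7
tool_pos: [359.6, 237.6, 202.4]
ee_rot: [[0.774, 0.634, 0.001], [0.634, -0.774, 0.0], [0.001, 0.0, -1.0]]
force: [0.4, 0.3, -0.0]
opening: 66.9
```

Emit:
step_arm(commands=[[[-16, 32, 1, 0, 0, 2.5, 0.7], [-14.5, 32.5, 1.5, 0, 0, 2.5, 0.7], [-13, 33, 1, 0, 0, 2.5, 0.7], [-12, 33.5, 1, 0, 0, 2.6, 0.7], [-10, 34, 1.5, 0, 0, 2.5, 0.7]]])

```text
time_s: 3.2
tool_pos: [398.8, 64.0, 196.5]
ee_rot: [[0.893, 0.449, 0.001], [0.449, -0.893, 0.0], [0.001, 0.001, -1.0]]
force: [-0.0, -0.2, -0.5]
opening: 66.5
```

Emit:
step_arm(commands=[[[-8.5, 35, 1, 0, 0, 2.6, 0.7], [-7.5, 34.5, 1.5, 0, 0, 2.5, 0.7], [-5.5, 35.5, 1, 0, 0, 2.6, 0.7], [-4, 35, 1.5, 0, 0, 2.5, 0.7], [-2, 36, 1, 0, 0, 2.6, 0.7]]])

```text
time_s: 3.7
tool_pos: [438.3, -110.2, 190.4]
ee_rot: [[0.971, 0.24, 0.001], [0.24, -0.971, -0.0], [0.001, 0.0, -1.0]]
force: [1.2, 0.4, -0.5]
opening: 66.5
```

```bash
python3 - <<'E'
from h import *
s=bot.state();p=bot.camera("wrist");cv2.imwrite("pics/w1.png",p["color"])
w=cloud(p,s);print(np.array(p["hand_eye"]).round(2))
q=w.reshape(-1,3);m=(abs(q[:,0]-438)<35)&(abs(q[:,1]+108)<35)&(q[:,2]>78)&(q[:,2]<115);q=q[m]
print(len(q),[np.round(x,1) for x in cv2.minAreaRect(q[:,:2].astype(np.float32))])
for lo,hi in((94,110),(80,93)):
    r=q[(q[:,2]>lo)&(q[:,2]<hi)];print(r.mean(0).round(1) if len(r) else 0)
E
python3 plan.py 5 0.7 14 438 -108.5 56
```

```text
[[ 1.0000e+00  0.0000e+00  0.0000e+00  6.0000e-02]
 [-0.0000e+00  9.5000e-01  3.0000e-01 -8.5130e+01]
 [-0.0000e+00 -3.0000e-01  9.5000e-01 -1.6919e+02]
 [ 0.0000e+00  0.0000e+00  0.0000e+00  1.0000e+00]]
761 [array([ 439. , -107.6]), array([27.7, 28.7]), np.float64(14.1)]
[436.5 -98.   98.8]
[ 439.6 -111.2   86.7]
at [ 439.1 -114.2  190.4] yaw 13.6 F [-0.9 -2.8  0. ] open 66.9 t 3.75
[[[0,-1.5,27,0,0,-0.1,0.7],[0,-1,26.5,0.1,0,-0.1,0.7],[0,-1.5,27,0,0,-0.1,0.7],[0,-1,27,0.1,0,0,0.7],[0.5,-1,27,0,0,-0.1,0.7]]]
```

Emit:
step_arm(commands=[[[0, 0, 25, 0, 0, 0, 0.7], [0, 0, 30, 0, 0, 0, 0.7], [0, 0, 30, 0, 0, 0, 0.7], [0, 0, 30, 0, 0, 0, 0.7], [0, 0, 15, 0, 0, 0, 0.7]]])

```text
time_s: 4.25
tool_pos: [436.4, -107.9, 57.4]
ee_rot: [[0.97, 0.242, -0.004], [0.242, -0.97, 0.001], [-0.003, -0.002, -1.0]]
force: [-0.0, 0.3, 0.1]
opening: 66.9
```

```bash
python3 - <<'E'
from h import *
p=bot.camera("wrist")
E
python3 plan.py 5 0.7 14 438.5 -108 56
```

```text
at [ 435.2 -107.5   55.7] yaw 14.0 F [-1.7  0.2 -0.5] open 66.7 t 4.3
[[[0.5,0.5,0,0,0.1,0,0.7],[0.5,0,0,-0.1,0.1,0,0.7],[1,0.5,0,0,0,0,0.7],[0.5,0,0,-0.1,0.1,0,0.7],[0.5,0.5,-0.5,0,0,0,0.7]]]
```

Emit:
step_arm(commands=[[[1, 0, 0, 0, 0, 0, 0.7], [0, 0, 0, 0, 0, 0, 0.2], [0, 0, 0, 0, 0, 0, 0.1], [0, 0, 0, 0, 0, 0, 0], [0, 0, 0, 0, 0, 0, 0]]], newtons=25)

```text
time_s: 4.8
tool_pos: [439.7, -108.6, 61.0]
ee_rot: [[0.97, 0.242, 0.001], [0.242, -0.97, -0.001], [0.001, 0.001, -1.0]]
force: [0.2, 0.7, 0.3]
opening: 39.9
```

Emit:
step_arm(commands=[[[0, 0, 0, 0, 0, 0, 0], [0, 0, -20, 0, 0, 0, 0], [0, 0, -40, 0, 0, 0, 0], [0, 0, -40, 0, 0, 0, 0], [0, 0, -40, 0, 0, 0, 0]]])

```text
time_s: 5.3
tool_pos: [438.7, -108.3, 201.3]
ee_rot: [[0.97, 0.242, -0.001], [0.242, -0.97, 0.0], [-0.001, -0.0, -1.0]]
force: [1.0, -0.2, -0.7]
opening: 27.9
```

Emit:
step_arm(commands=[[[0, 0, -40, 0, 0, 0, 0], [0, 0, -40, 0, 0, 0, 0], [0, 0, -20, 0, 0, 0, 0], [0, 0, 0, 0, 0, 0, 0], [0, 0, 0, 0, 0, 0, 0]]])

```text
time_s: 5.8
tool_pos: [438.9, -108.4, 299.3]
ee_rot: [[0.97, 0.242, -0.001], [0.242, -0.97, 0.0], [-0.001, -0.0, -1.0]]
force: [0.1, -0.2, -1.8]
opening: 28.1
```

```bash
python3 plan.py 15,3,2 0 3.2 615 225 296 628 239 265 629.5 239 260
```

```text
at [ 438.9 -108.4  299.3] yaw 14.0 F [ 0.1 -0.2 -1.8] open 28.1 t 5.8
[[[17,-18.5,0,0,0,0.7,0.0],[16.5,-19,0.5,0,0,0.7,0.0],[16,-19.5,0,0,0,0.7,0.0],[16,-19,0.5,0,0,0.7,0.0],[16,-19.5,0,0,0,0.7,0.0]]]
[[[15.5,-20,0.5,0,0,0.7,0.0],[15.5,-19.5,0,0,0,0.7,0.0],[15,-20.5,0,0,0,0.7,0.0],[15,-20,0.5,0,0,0.7,0.0],[14.5,-20.5,0,0,0,0.7,0.0]]]
[[[14.5,-20.5,0.5,0,0,0.8,0.0],[14,-21,0,0,0,0.7,0.0],[14,-21,0.5,0,0,0.8,0.0],[13.5,-21,0,0,0,0.7,0.0],[13,-21.5,0,0,0,0.8,0.0]]]
[[[4.5,-4.5,10.5,0,0,0,0.0],[4.5,-4.5,10.5,0,0,0,0.0],[5,-4.5,10,0,0,0,0.0],[0.5,0,2.5,0,0,0,0.0],[1,0.5,2.5,0,0,0,0.0]]]
```

Emit:
step_arm(commands=[[[17, -18.5, 0, 0, 0, 0.7, 0], [16.5, -19, 0.5, 0, 0, 0.7, 0], [16, -19.5, 0, 0, 0, 0.7, 0], [16, -19, 0.5, 0, 0, 0.7, 0], [16, -19.5, 0, 0, 0, 0.7, 0]]])

```text
time_s: 6.3
tool_pos: [497.0, 3.6, 295.7]
ee_rot: [[0.983, 0.182, -0.005], [0.182, -0.983, 0.0], [-0.005, -0.001, -1.0]]
force: [0.5, -0.0, -0.8]
opening: 28.0
```

Emit:
step_arm(commands=[[[15.5, -20, 0.5, 0, 0, 0.7, 0], [15.5, -19.5, 0, 0, 0, 0.7, 0], [15, -20.5, 0, 0, 0, 0.7, 0], [15, -20, 0.5, 0, 0, 0.7, 0], [14.5, -20.5, 0, 0, 0, 0.7, 0]]])

```text
time_s: 6.8
tool_pos: [555.7, 114.6, 294.5]
ee_rot: [[0.993, 0.121, -0.005], [0.121, -0.993, -0.001], [-0.005, 0.0, -1.0]]
force: [0.4, -0.6, -0.7]
opening: 27.5
```

Emit:
step_arm(commands=[[[14.5, -20.5, 0.5, 0, 0, 0.8, 0], [14, -21, 0, 0, 0, 0.7, 0], [14, -21, 0.5, 0, 0, 0.8, 0], [13.5, -21, 0, 0, 0, 0.7, 0], [13, -21.5, 0, 0, 0, 0.8, 0]]])

```text
time_s: 7.3
tool_pos: [614.4, 225.5, 293.2]
ee_rot: [[0.998, 0.055, -0.005], [0.055, -0.998, -0.002], [-0.005, 0.001, -1.0]]
force: [0.1, 0.5, -1.6]
opening: 28.0
```

Emit:
step_arm(commands=[[[4.5, -4.5, 10.5, 0, 0, 0, 0], [4.5, -4.5, 10.5, 0, 0, 0, 0], [5, -4.5, 10, 0, 0, 0, 0], [0.5, 0, 2.5, 0, 0, 0, 0], [1, 0.5, 2.5, 0, 0, 0, 0]]])

```text
time_s: 7.8
tool_pos: [629.6, 238.0, 260.0]
ee_rot: [[0.998, 0.055, -0.001], [0.055, -0.998, -0.001], [-0.002, 0.001, -1.0]]
force: [-0.4, 0.0, -0.5]
opening: 27.9
```

Emit:
step_arm(commands=[[[0, 0, 0, 0, 0, 0, 0], [0, 0, 0, 0, 0, 0, 0], [0, 0, 0, 0, 0, 0, 0], [0, 0, 0, 0, 0, 0, 0], [0, 0, 0, 0, 0, 0, 0]]])

```text
time_s: 8.3
tool_pos: [630.0, 238.7, 261.6]
ee_rot: [[0.998, 0.056, 0.001], [0.056, -0.998, 0.0], [0.001, -0.0, -1.0]]
force: [-0.1, -0.2, -1.2]
opening: 27.7
```

```bash
python3 - <<'E'
from h import *
p=bot.camera("side");cv2.imwrite("pics/s2.png",cv2.resize(p["color"][20:220,150:400],None,fx=3,fy=3))
w=cloud(p);q=w.reshape(-1,3);m=(abs(q[:,0]-629)<30)&(abs(q[:,1]-239)<30)&(q[:,2]>188)&(q[:,2]<235);q=q[m]
print(len(q),q.min(0),q.max(0),q.mean(0))
p=bot.camera("top");w=cloud(p);q=w.reshape(-1,3);m=(abs(q[:,0]-629)<75)&(abs(q[:,1]-239)<75)&(q[:,2]>174)&(q[:,2]<187);q=q[m]
print([np.round(x,1) for x in cv2.minAreaRect(q[:,:2].astype(np.float32))])
E
python3 plan.py 5 0 3.2 629.5 239 198
```

```text
190 [612.99132059 218.94435401 194.19626069] [645.74160685 250.50945323 234.67508039] [624.80853353 228.58458437 215.5103336 ]
[array([630.5, 219.2]), array([135.2,  93.3]), np.float64(3.5)]
at [630.  238.8 261.4] yaw 3.2 F [-0.1 -0.3 -1.1] open 28.2 t 8.4
[[[0,0,12.5,0,0,0,0.0],[0,0,13,0,0,0,0.0],[-0.5,0,12.5,0,0,0,0.0],[0,0,12.5,0,0,0,0.0],[0,-0.5,13,0,0,0,0.0]]]
```

View pics/s2.png

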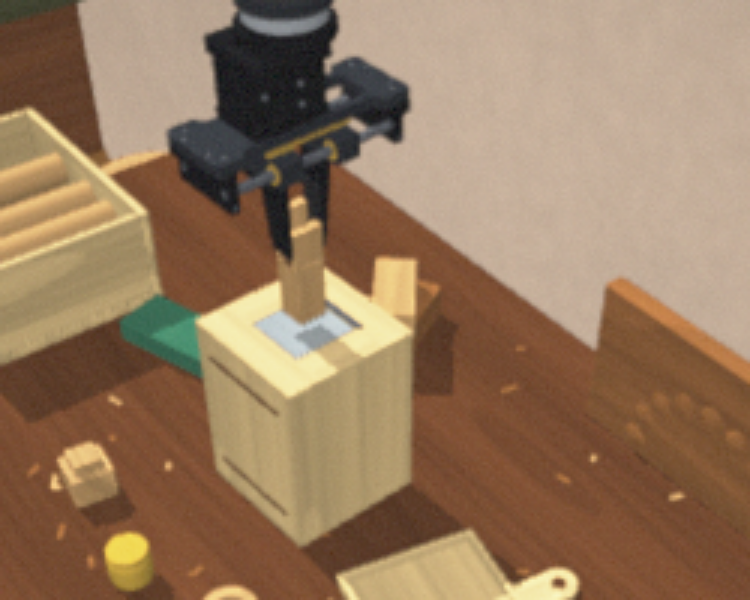

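The split spindle hangs upright over the flap (crop (302,310) on the flap at (305,330)). I'll lower it now.

Emit:
step_arm(commands=[[[0, 0, 12, 0, 0, 0, 0], [0, 0, 13, 0, 0, 0, 0], [0, 0, 13, 0, 0, 0, 0], [0, 0, 13, 0, 0, 0, 0], [0, 0, 13, 0, 0, 0, 0]]])

```text
time_s: 8.9
tool_pos: [629.4, 238.6, 195.1]
ee_rot: [[0.998, 0.056, -0.002], [0.056, -0.998, -0.0], [-0.002, 0.0, -1.0]]
force: [-0.2, -0.5, -0.6]
opening: 27.9
```

Emit:
step_arm(commands=[[[0, 0, 0, 0, 0, 0, 0], [0, 0, 0, 0, 0, 0, 0], [0, 0, 0, 0, 0, 0, 0.7], [0, 0, 0, 0, 0, 0, 0.7], [0, 0, 0, 0, 0, 0, 0.7]]])

```text
time_s: 9.4
tool_pos: [630.5, 238.9, 198.3]
ee_rot: [[0.998, 0.056, 0.002], [0.056, -0.998, 0.001], [0.002, -0.0, -1.0]]
force: [0.2, 0.6, 0.0]
opening: 46.3
```

Emit:
step_arm(commands=[[[0, 0, -20, 0, 0, 0, 0.7], [0, 0, -30, 0, 0, 0, 0.7], [0, 0, -30, 0, 0, 0, 0.7], [0, 0, -20, 0, 0, 0, 0.7], [0, 0, 0, 0, 0, 0, 0.7]]])

```text
time_s: 9.9
tool_pos: [631.7, 239.3, 302.6]
ee_rot: [[0.998, 0.056, 0.008], [0.056, -0.998, 0.002], [0.008, -0.002, -1.0]]
force: [0.4, 0.4, 0.9]
opening: 66.8
```

```bash
python3 - <<'E'
from h import *
p=bot.camera("side");cv2.imwrite("pics/s3.png",cv2.resize(p["color"][20:220,150:400],None,fx=2.5,fy=2.5))
w=cloud(p);q=w.reshape(-1,3);m=(abs(q[:,0]-629)<26)&(abs(q[:,1]-239)<26)&(q[:,2]<235);q=q[m]
print(len(q),q.min(0),q.max(0))
for t in["split_mid"]: print([(np.round(d["position"]),d["conf"]) for d in bot.search_frame(t,p)])
E
python3 plan.py 15 0.7 -18.5 449.3 -222 200
```

```text
242 [603.06008717 213.501277   174.19672931] [654.86176836 264.55188577 182.16991463]
[]
at [630.1 238.8 297.3] yaw 3.2 F [-0.3  0.6 -0.3] open 66.7 t 10.0
[[[-14,30,6.5,0,0,1.4,0.7],[-13,30.5,6.5,0,0,1.4,0.7],[-12,30.5,6.5,0,0,1.5,0.7],[-11.5,31,6.5,0,0,1.4,0.7],[-10.5,31,6.5,0,0,1.5,0.7]]]
[[[-10,31.5,6.5,0,0,1.4,0.7],[-9,32,6.5,0,0,1.5,0.7],[-8.5,32,6.5,0,0,1.4,0.7],[-7.5,32,6,0,0,1.5,0.7],[-6.5,32,6.5,0,0,1.4,0.7]]]
[[[-6,32.5,6.5,0,0,1.5,0.7],[-5,33,6.5,0,0,1.4,0.7],[-4,32.5,6.5,0,0,1.5,0.7],[-3.5,33,6.5,0,0,1.4,0.7],[-2.5,33,6.5,0,0,1.5,0.7]]]
```

View pics/s3.png

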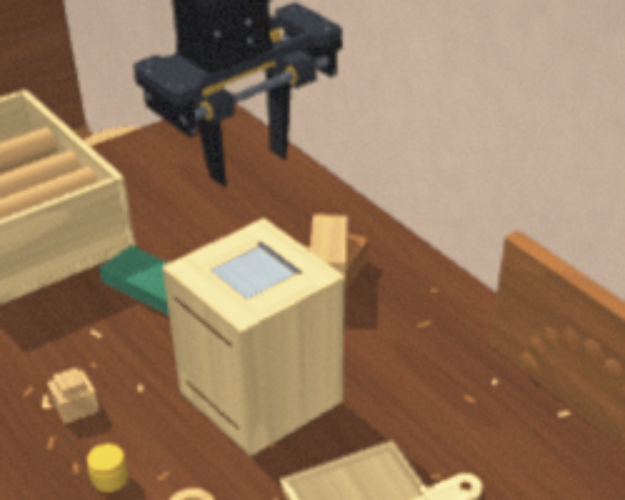

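Flap flush again (crop (255,270)), split gone. Next: the spindle.

Emit:
step_arm(commands=[[[-14, 30, 6.5, 0, 0, 1.4, 0.7], [-13, 30.5, 6.5, 0, 0, 1.4, 0.7], [-12, 30.5, 6.5, 0, 0, 1.5, 0.7], [-11.5, 31, 6.5, 0, 0, 1.4, 0.7], [-10.5, 31, 6.5, 0, 0, 1.5, 0.7]]])

```text
time_s: 10.5
tool_pos: [568.2, 84.1, 261.7]
ee_rot: [[0.998, -0.071, -0.004], [-0.071, -0.998, -0.0], [-0.004, 0.001, -1.0]]
force: [0.0, -0.0, -0.1]
opening: 66.4
```

Emit:
step_arm(commands=[[[-10, 31.5, 6.5, 0, 0, 1.4, 0.7], [-9, 32, 6.5, 0, 0, 1.5, 0.7], [-8.5, 32, 6.5, 0, 0, 1.4, 0.7], [-7.5, 32, 6, 0, 0, 1.5, 0.7], [-6.5, 32, 6.5, 0, 0, 1.4, 0.7]]])

```text
time_s: 11.0
tool_pos: [507.8, -69.1, 230.0]
ee_rot: [[0.981, -0.195, -0.003], [-0.195, -0.981, 0.001], [-0.003, -0.0, -1.0]]
force: [-0.2, -0.1, 0.3]
opening: 66.4
```

Emit:
step_arm(commands=[[[-6, 32.5, 6.5, 0, 0, 1.5, 0.7], [-5, 33, 6.5, 0, 0, 1.4, 0.7], [-4, 32.5, 6.5, 0, 0, 1.5, 0.7], [-3.5, 33, 6.5, 0, 0, 1.4, 0.7], [-2.5, 33, 6.5, 0, 0, 1.5, 0.7]]])

```text
time_s: 11.5
tool_pos: [447.4, -222.8, 197.5]
ee_rot: [[0.948, -0.318, -0.003], [-0.318, -0.948, 0.002], [-0.003, -0.001, -1.0]]
force: [-0.4, -0.1, 0.1]
opening: 66.7
```

Emit:
step_arm(commands=[[[0, 0, 0, 0, 0, 0, 0.7], [0, 0, 0, 0, 0, 0, 0.7], [0, 0, 0, 0, 0, 0, 0.7], [0, 0, 0, 0, 0, 0, 0.7], [0, 0, 0, 0, 0, 0, 0.7]]])

```text
time_s: 12.0
tool_pos: [449.6, -221.5, 200.3]
ee_rot: [[0.949, -0.316, 0.0], [-0.316, -0.949, -0.0], [0.0, -0.0, -1.0]]
force: [0.2, -1.4, 0.1]
opening: 66.4
```

```bash
python3 - <<'E'
from h import *
s=bot.state();p=bot.camera("wrist")
w=cloud(p,s);q=w.reshape(-1,3);m=(abs(q[:,0]-449)<30)&(abs(q[:,1]+222)<30)&(q[:,2]>85)&(q[:,2]<115);q=q[m]
print(len(q),np.median(q[:,2]),[np.round(x,1) for x in cv2.minAreaRect(q[:,:2].astype(np.float32))])
E
python3 plan.py 5 0.7 -18.5 449.3 -222 66
```

```text
881 99.00493224641599 [array([ 450.4, -220.8]), array([27.7, 27.7]), np.float64(71.6)]
at [ 449.6 -221.6  200.3] yaw -18.4 F [ 0.3 -0.  -1. ] open 66.6 t 12.05
[[[0,0,27,0,0,0,0.7],[0,0,26.5,0,0,0,0.7],[0,0.5,27,0,0,0,0.7],[0,0,27,0,0,0,0.7],[0,0,27,0,0,0.1,0.7]]]
```

Emit:
step_arm(commands=[[[0, 0, 27, 0, 0, 0, 0.7], [0, 0, 27, 0, 0, 0, 0.7], [0, 0, 30, 0, 0, 0, 0.7], [0, 0, 30, 0, 0, 0, 0.7], [0, 0, 20, 0, 0, 0, 0.7]]])

```text
time_s: 12.55
tool_pos: [448.4, -221.2, 64.0]
ee_rot: [[0.949, -0.316, -0.002], [-0.316, -0.949, 0.001], [-0.002, -0.001, -1.0]]
force: [-0.3, -0.9, -0.3]
opening: 66.4
```

Emit:
step_arm(commands=[[[0, 0, 0, 0, 0, 0, 0.7], [0, 0, 0, 0, 0, 0, 0.7], [0, 0, 0, 0, 0, 0, 0.1], [0, 0, 0, 0, 0, 0, 0], [0, 0, 0, 0, 0, 0, 0]]])

```text
time_s: 13.05
tool_pos: [449.9, -222.7, 67.5]
ee_rot: [[0.948, -0.317, 0.002], [-0.317, -0.948, -0.001], [0.002, 0.001, -1.0]]
force: [-0.2, 0.4, -0.0]
opening: 47.9
```

Emit:
step_arm(commands=[[[0, 0, 0, 0, 0, 0, 0], [0, 0, 0, 0, 0, 0, 0], [0, 0, 0, 0, 0, 0, 0], [0, 0, 0, 0, 0, 0, 0], [0, 0, -15, 0, 0, 0, 0]]])

```text
time_s: 13.55
tool_pos: [447.4, -221.2, 79.3]
ee_rot: [[0.948, -0.317, -0.004], [-0.317, -0.948, 0.003], [-0.005, -0.001, -1.0]]
force: [-0.7, -0.7, -1.5]
opening: 27.6
```

Emit:
step_arm(commands=[[[0, 0, -20, 0, 0, 0, 0], [0, 0, -20, 0, 0, 0, 0], [0, 0, -5, 0, 0, 0, 0], [0, 0, 0, 0, 0, 0, 0], [0, 0, 0, 0, 0, 0, 0]]])

```text
time_s: 14.05
tool_pos: [448.7, -222.0, 125.5]
ee_rot: [[0.948, -0.317, -0.001], [-0.317, -0.948, 0.001], [-0.001, -0.0, -1.0]]
force: [0.1, 0.2, -1.7]
opening: 28.4
```

```bash
python3 plan.py 8,2 0 1.5 622 -290 126 622 -290 90
```

```text
at [ 448.7 -222.   125.5] yaw -18.5 F [ 0.1  0.2 -1.7] open 28.4 t 14.05
[[[23,1,0,0,0,-2.5,0.0],[23.5,2.5,0,0,0,-2.5,0.0],[23,3,-0.5,0,0,-2.5,0.0],[23,4.5,0,0,0,-2.5,0.0],[22.5,5,0,0,0,-2.5,0.0]]]
[[[22.5,6,0,0,0,-2.5,0.0],[22,7.5,0,0,0,-2.5,0.0],[22,8,0,0,0.1,-2.5,0.0],[0,0,18,0,0,0,0.0],[0,0,18,0,0,0,0.0]]]
```

Emit:
step_arm(commands=[[[23, 1, 0, 0, 0, -2.5, 0], [23.5, 2.5, 0, 0, 0, -2.5, 0], [23, 3, -0.5, 0, 0, -2.5, 0], [23, 4.5, 0, 0, 0, -2.5, 0], [22.5, 5, 0, 0, 0, -2.5, 0]]])

```text
time_s: 14.55
tool_pos: [557.4, -264.6, 124.7]
ee_rot: [[0.995, -0.103, -0.003], [-0.103, -0.995, 0.001], [-0.003, -0.001, -1.0]]
force: [-0.3, 0.1, -0.7]
opening: 27.8
```

Emit:
step_arm(commands=[[[22.5, 6, 0, 0, 0, -2.5, 0], [22, 7.5, 0, 0, 0, -2.5, 0], [22, 8, 0, 0, 0, -2.5, 0], [0, 0, 18, 0, 0, 0, 0], [0, 0, 18, 0, 0, 0, 0]]])

```text
time_s: 15.05
tool_pos: [621.6, -289.8, 88.0]
ee_rot: [[1.0, 0.025, -0.002], [0.025, -1.0, 0.001], [-0.002, -0.001, -1.0]]
force: [0.1, -0.1, -0.8]
opening: 27.8
```

Emit:
step_arm(commands=[[[0, 0, 0, 0, 0, 0, 0], [0, 0, 0, 0, 0, 0, 0], [0, 0, 0, 0, 0, 0, 0], [0, 0, 0, 0, 0, 0, 0], [0, 0, 0, 0, 0, 0, 0]]])

```text
time_s: 15.55
tool_pos: [622.9, -290.5, 91.8]
ee_rot: [[1.0, 0.026, 0.002], [0.026, -1.0, -0.001], [0.002, 0.001, -1.0]]
force: [0.4, -0.4, -1.3]
opening: 28.1
```

```bash
python3 - <<'E'
from h import *
p=bot.camera("side")
cv2.imwrite("pics/s4.png",cv2.resize(p["color"][200:380,280:500],None,fx=3,fy=3))
E
python3 plan.py 5 0 1.5 622 -290 73
```

```text
at [ 622.9 -290.5   91.7] yaw 1.5 F [-0.  -0.2 -1. ] open 27.3 t 15.6
[[[0,0,3.5,0,0,0,0.0],[-0.5,0,4,0,0,0,0.0],[0,-0.5,3.5,0,0,0,0.0],[0,0,4,0,0,0,0.0],[-0.5,0,3.5,0,-0.1,0,0.0]]]
```

View pics/s4.png

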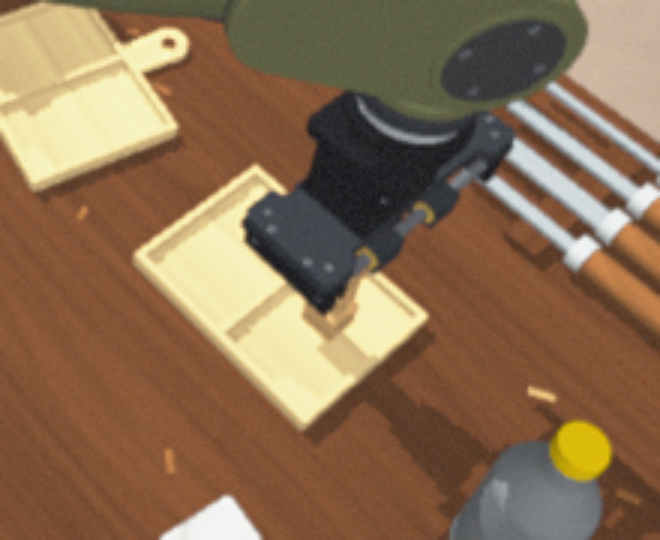

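The held spindle's foot is over the right-hand compartment (crop (330,320)), upright, and clear of the divider.

Emit:
step_arm(commands=[[[0, 0, 5, 0, 0, 0, 0], [0, 0, 5, 0, 0, 0, 0], [0, 0, 5, 0, 0, 0, 0], [0, 0, 3, 0, 0, 0, 0], [0, 0, 1, 0, 0, 0, 0]]])

```text
time_s: 16.1
tool_pos: [622.5, -290.2, 71.3]
ee_rot: [[1.0, 0.026, -0.0], [0.026, -1.0, 0.0], [-0.0, -0.0, -1.0]]
force: [-2.0, 1.3, 2.5]
opening: 27.7
```

Emit:
step_arm(commands=[[[0, 0, 0.5, 0, 0, 0, 0], [0, 0, 0, 0, 0, 0, 0], [0, 0, 0, 0, 0, 0, 0], [0, 0, 0, 0, 0, 0, 0], [0, 0, 0, 0, 0, 0, 0]]])

```text
time_s: 16.6
tool_pos: [622.6, -290.3, 71.3]
ee_rot: [[1.0, 0.026, 0.0], [0.026, -1.0, -0.0], [0.0, 0.0, -1.0]]
force: [-1.3, 0.3, 1.0]
opening: 27.7
```

Contact felt. Release, lift clear, and set course for the collar with the full opening.

Emit:
step_arm(commands=[[[0, 0, 0, 0, 0, 0, 0.5], [0, 0, 0, 0, 0, 0, 0.5], [0, 0, 0, 0, 0, 0, 0.5], [0, 0, 0, 0, 0, 0, 0.5], [0, 0, -5, 0, 0, 0, 0.5]]])

```text
time_s: 17.1
tool_pos: [622.0, -290.0, 75.3]
ee_rot: [[1.0, 0.026, -0.002], [0.026, -1.0, 0.001], [-0.001, -0.001, -1.0]]
force: [1.1, -0.5, -0.0]
opening: 47.2
```

Emit:
step_arm(commands=[[[0, 0, -15, 0, 0, 0, 0.6], [0, 0, -30, 0, 0, 0, 1], [0, 0, -30, 0, 0, 0, 1], [0, 0, -30, 0, 0, 0, 1], [0, 0, 0, 0, 0, 0, 1]]])

```text
time_s: 17.6
tool_pos: [625.7, -292.0, 189.5]
ee_rot: [[1.0, 0.026, 0.011], [0.026, -1.0, -0.006], [0.01, 0.006, -1.0]]
force: [0.9, -0.4, 0.2]
opening: 82.4
```

```bash
python3 plan.py 15 1 20 460.5 115.5 150
```

```text
at [ 625.7 -292.   189.5] yaw 1.5 F [ 0.9 -0.4  0.2] open 82.4 t 17.6
[[[-10.5,-27.5,2.5,0,0,-1.2,1.0],[-9.5,-27.5,2,0,0,-1.2,1.0],[-9,-28,2.5,0,0,-1.2,1.0],[-9,-28,2.5,0,0,-1.2,1.0],[-8,-28.5,2.5,0,0,-1.2,1.0]]]
[[[-7,-28,2,0,-0.1,-1.2,1.0],[-7,-28.5,2.5,0.1,0,-1.3,1.0],[-6,-29,2.5,0,-0.1,-1.2,1.0],[-5.5,-28.5,2.5,0.1,0,-1.3,1.0],[-5,-29,2.5,0,-0.1,-1.2,1.0]]]
[[[-4.5,-29,2.5,0.1,0,-1.3,1.0],[-3.5,-29,2.5,0,-0.1,-1.2,1.0],[-3,-29.5,2.5,0.1,0,-1.3,1.0],[-2.5,-29,2.5,0,-0.1,-1.2,1.0],[-1.5,-29.5,2.5,0.1,0,-1.3,1.0]]]
```

Emit:
step_arm(commands=[[[-10, -27.5, 2, 0, 0, -1.2, 1], [-9.5, -27.5, 2, 0, 0, -1.2, 1], [-9, -28, 2, 0, 0, -1.2, 1], [-9, -28, 2, 0, 0, -1.2, 1], [-8, -28.5, 2, 0, 0, -1.2, 1]]])

```text
time_s: 18.1
tool_pos: [567.0, -153.2, 171.2]
ee_rot: [[0.991, 0.131, 0.0], [0.131, -0.991, 0.0], [0.0, -0.0, -1.0]]
force: [0.0, 0.4, 0.1]
opening: 95.2
```

Emit:
step_arm(commands=[[[-7, -28, 2, 0, 0, -1.2, 1], [-7, -28.5, 2, 0, 0, -1.3, 1], [-6, -29, 2, 0, 0, -1.2, 1], [-5.5, -28.5, 2, 0, 0, -1.3, 1], [-5, -29, 2, 0, 0, -1.2, 1]]])

```text
time_s: 18.6
tool_pos: [512.1, -17.6, 161.3]
ee_rot: [[0.971, 0.238, 0.0], [0.238, -0.971, 0.0], [0.0, 0.0, -1.0]]
force: [0.5, 1.2, -0.6]
opening: 95.0
```

Emit:
step_arm(commands=[[[-4.5, -29, 2, 0, 0, -1.3, 1], [-3.5, -29, 2, 0, 0, -1.2, 1], [-3, -29.5, 2, 0, 0, -1.3, 1], [-2.5, -29, 2, 0, 0, -1.2, 1], [0, -28, 2, 0, 0, -1.3, 1]]])

```text
time_s: 19.1
tool_pos: [458.7, 117.6, 151.3]
ee_rot: [[0.939, 0.343, 0.001], [0.343, -0.939, 0.0], [0.001, 0.0, -1.0]]
force: [0.0, 0.2, 0.9]
opening: 95.2
```

Emit:
step_arm(commands=[[[0, 0, 0, 0, 0, 0, 1], [0, 0, 0, 0, 0, 0, 1], [0, 0, 0, 0, 0, 0, 1], [0, 0, 0, 0, 0, 0, 1], [0, 0, 0, 0, 0, 0, 1]]])

```text
time_s: 19.6
tool_pos: [459.8, 115.8, 151.2]
ee_rot: [[0.94, 0.341, 0.0], [0.341, -0.94, -0.0], [0.0, 0.0, -1.0]]
force: [0.4, -0.7, -0.7]
opening: 95.4
```

```bash
python3 - <<'E'
from h import *
s=bot.state();p=bot.camera("wrist")
w=cloud(p,s);q=w.reshape(-1,3);m=(abs(q[:,0]-460)<40)&(abs(q[:,1]-115)<40)&(q[:,2]>34)&(q[:,2]<50);q=q[m]
print("collar",len(q),np.median(q[:,2]),[np.round(x,1) for x in cv2.minAreaRect(q[:,:2].astype(np.float32))])
p=bot.camera("side");cv2.imwrite("pics/s5.png",cv2.resize(p["color"][200:380,280:500],None,fx=3,fy=3))
w=cloud(p);q=w.reshape(-1,3);m=(abs(q[:,0]-622)<30)&(abs(q[:,1]+290)<30)&(q[:,2]>92)&(q[:,2]<125);q=q[m]
print("spindle",len(q),np.median(q[:,2]),[np.round(x,1) for x in cv2.minAreaRect(q[:,:2].astype(np.float32))])
E
python3 plan.py 5 1 20 460.5 115.5 8
```

```text
collar 1303 39.04040625424773 [array([461.4, 117.3]), array([49. , 48.9]), np.float64(8.4)]
spindle 220 103.45298736274435 [array([ 621.4, -290.7]), array([30.6, 28.1]), np.float64(1.3)]
at [459.7 116.  151.2] yaw 19.9 F [-0.3  0.8 -0.4] open 94.8 t 19.7
[[[0,0,28.5,0,0,0,1.0],[0,0.5,29,0,0,0,1.0],[0.5,0,28.5,0,0,0,1.0],[0,0,28.5,0,0,0,1.0],[0,0.5,28.5,0,0,-0.1,1.0]]]
```

View pics/s5.png

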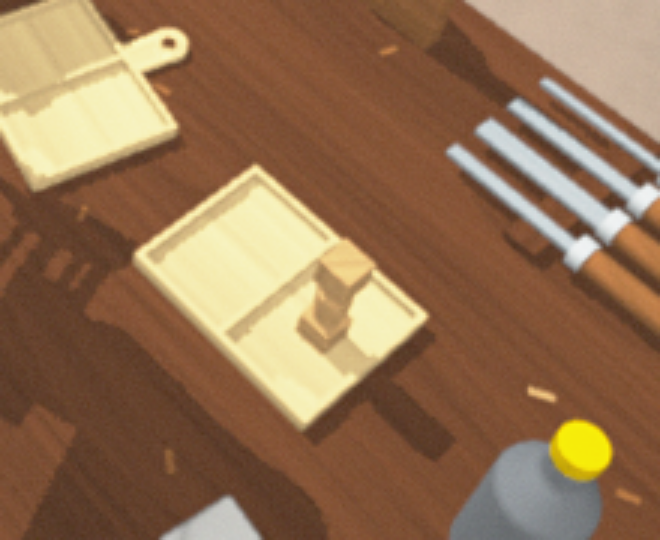

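The spindle stands upright in the plain tray (crop (330,300), top at 103–105 mm). Now grasp the collar.

Emit:
step_arm(commands=[[[0.5, 0, 30, 0, 0, 0, 1], [0.5, 0, 35, 0, 0, 0, 1], [0, 0, 35, 0, 0, 0, 1], [0, 0, 27, 0, 0, 0, 1], [0, 0, 10, 0, 0, 0, 1]]])

```text
time_s: 20.2
tool_pos: [458.0, 116.3, 11.1]
ee_rot: [[0.94, 0.342, -0.006], [0.342, -0.94, -0.001], [-0.006, -0.001, -1.0]]
force: [-0.8, -0.0, -0.5]
opening: 95.2
```

Emit:
step_arm(commands=[[[0, 0, 5, 0, 0, 0, 1], [0, 0, 0, 0, 0, 0, 1], [0, 0, 0, 0, 0, 0, 0.3], [0, 0, 0, 0, 0, 0, 0.2], [0, 0, 0, 0, 0, 0, 0.2]]])

```text
time_s: 20.7
tool_pos: [461.4, 117.0, 10.3]
ee_rot: [[0.94, 0.342, 0.002], [0.342, -0.94, 0.0], [0.002, 0.0, -1.0]]
force: [-0.6, -1.0, 0.1]
opening: 76.3
```

Emit:
step_arm(commands=[[[0, 0, 0, 0, 0, 0, 0.2], [0, 0, 0, 0, 0, 0, 0.2], [0, 0, 0, 0, 0, 0, 0.2], [0, 0, 0, 0, 0, 0, 0.2], [0, 0, -15, 0, 0, 0, 0.2]]])

```text
time_s: 21.2
tool_pos: [458.4, 116.6, 22.3]
ee_rot: [[0.94, 0.342, -0.005], [0.342, -0.94, -0.001], [-0.005, -0.001, -1.0]]
force: [-1.2, -0.1, -0.8]
opening: 50.4
```

Emit:
step_arm(commands=[[[0, 0, -30, 0, 0, 0, 0.2], [0, 0, -30, 0, 0, 0, 0.2], [0, 0, -30, 0, 0, 0, 0.2], [0, 0, -10, 0, 0, 0, 0.2], [0, 0, 0, 0, 0, 0, 0.2]]])

```text
time_s: 21.7
tool_pos: [461.5, 117.0, 125.6]
ee_rot: [[0.94, 0.342, 0.003], [0.342, -0.94, 0.0], [0.003, 0.001, -1.0]]
force: [0.3, -0.2, -0.3]
opening: 50.2
```

Emit:
step_arm(commands=[[[0, 0, 0, 0, 0, 0, 0.2], [0, 0, 0, 0, 0, 0, 0.2], [0, 0, 0, 0, 0, 0, 0.2], [0, 0, 0, 0, 0, 0, 0.2], [0, 0, 0, 0, 0, 0, 0.2]]])

```text
time_s: 22.2
tool_pos: [460.1, 116.8, 123.5]
ee_rot: [[0.94, 0.342, -0.001], [0.342, -0.94, -0.0], [-0.001, -0.0, -1.0]]
force: [-1.0, -0.2, -0.8]
opening: 50.4
```

```bash
python3 plan.py 15,5 0.2 1.5 620 -198 120 620 -198 40
```

```text
at [460.1 116.8 123.5] yaw 20.0 F [-1.  -0.2 -0.8] open 50.4 t 22.2
[[[3,23.5,0,0,0,1.2,0.2],[3,23,0.5,0,0,1.2,0.2],[4,23.5,0,0,0,1.2,0.2],[4.5,23,0.5,0,0,1.2,0.2],[4.5,23,0,0,0,1.2,0.2]]]
[[[5.5,23,0.5,0,0,1.2,0.2],[5.5,23,0,0,0,1.3,0.2],[6.5,22.5,0.5,0,0,1.2,0.2],[6.5,22.5,0,0,0,1.3,0.2],[7.5,22.5,0.5,0,0,1.2,0.2]]]
[[[7.5,22.5,0,0,0,1.3,0.2],[8,22,0,0,0,1.2,0.2],[9,21.5,0.5,0,0,1.3,0.2],[9,22,0,0,0,1.2,0.2],[9.5,21.5,0.5,0,0.1,1.3,0.2]]]
[[[0,0,16,0,0,0,0.2],[0,0,16,0,0,0,0.2],[0,0,16,0,0,0,0.2],[0,0,16,0,0,0,0.2],[0,0,16,0,0,0,0.2]]]
```

Emit:
step_arm(commands=[[[3, 23.5, 0, 0, 0, 1.2, 0.2], [3, 23, 0.5, 0, 0, 1.2, 0.2], [4, 23.5, 0, 0, 0, 1.2, 0.2], [4.5, 23, 0.5, 0, 0, 1.2, 0.2], [4.5, 23, 0, 0, 0, 1.2, 0.2]]])

```text
time_s: 22.7
tool_pos: [514.0, 11.1, 123.0]
ee_rot: [[0.97, 0.241, -0.0], [0.241, -0.97, 0.0], [-0.0, -0.0, -1.0]]
force: [0.5, -0.8, -1.3]
opening: 50.2
```

Emit:
step_arm(commands=[[[5.5, 23, 0.5, 0, 0, 1.2, 0.2], [5.5, 23, 0, 0, 0, 1.3, 0.2], [6.5, 22.5, 0.5, 0, 0, 1.2, 0.2], [6.5, 22.5, 0, 0, 0, 1.3, 0.2], [7.5, 22.5, 0.5, 0, 0, 1.2, 0.2]]])

```text
time_s: 23.2
tool_pos: [567.5, -93.9, 121.5]
ee_rot: [[0.991, 0.135, -0.0], [0.135, -0.991, 0.0], [-0.0, -0.0, -1.0]]
force: [0.2, 0.5, -1.0]
opening: 50.4
```

Emit:
step_arm(commands=[[[7.5, 22.5, 0, 0, 0, 1.3, 0.2], [8, 22, 0, 0, 0, 1.2, 0.2], [9, 21.5, 0.5, 0, 0, 1.3, 0.2], [9, 22, 0, 0, 0, 1.2, 0.2], [9.5, 21.5, 0.5, 0, 0, 1.3, 0.2]]])

```text
time_s: 23.7
tool_pos: [620.5, -199.0, 120.3]
ee_rot: [[1.0, 0.025, -0.0], [0.025, -1.0, 0.0], [-0.0, -0.0, -1.0]]
force: [-0.6, -0.3, -1.0]
opening: 50.5
```

Emit:
step_arm(commands=[[[0, 0, 16, 0, 0, 0, 0.2], [0, 0, 16, 0, 0, 0, 0.2], [0, 0, 16, 0, 0, 0, 0.2], [0, 0, 16, 0, 0, 0, 0.2], [0, 0, 16, 0, 0, 0, 0.2]]])

```text
time_s: 24.2
tool_pos: [619.3, -197.0, 38.5]
ee_rot: [[1.0, 0.027, -0.001], [0.027, -1.0, 0.001], [-0.001, -0.001, -1.0]]
force: [0.5, 0.0, -0.3]
opening: 50.0
```

Emit:
step_arm(commands=[[[0, 0, 0, 0, 0, 0, 0.2], [0, 0, 0, 0, 0, 0, 0.2], [0, 0, 0, 0, 0, 0, 0.2], [0, 0, 0, 0, 0, 0, 0.2], [0, 0, 0, 0, 0, 0, 0.2]]])

```text
time_s: 24.7
tool_pos: [620.8, -198.4, 41.7]
ee_rot: [[1.0, 0.026, 0.002], [0.026, -1.0, -0.001], [0.002, 0.001, -1.0]]
force: [0.3, -0.9, 0.3]
opening: 50.4
```

```bash
python3 plan.py 5 0.2 1.5 620 -198 13.5
```

```text
at [ 620.8 -198.4   41.7] yaw 1.5 F [ 0.3 -0.9  0.3] open 50.4 t 24.7
[[[0,0,5.5,0,0,0,0.2],[-0.5,0,6,0,0,0,0.2],[0,0,5.5,0,0,0,0.2],[0,-0.5,5.5,0,0,0,0.2],[-0.5,0,5.5,0,-0.1,0,0.2]]]
```

Emit:
step_arm(commands=[[[0, 0, 8, 0, 0, 0, 0.2], [0, 0, 8, 0, 0, 0, 0.2], [0, 0, 6, 0, 0, 0, 0.2], [0, 0, 3, 0, 0, 0, 0.2], [0, 0, 1, 0, 0, 0, 0.2]]])

```text
time_s: 25.2
tool_pos: [619.7, -197.9, 14.3]
ee_rot: [[1.0, 0.026, -0.001], [0.026, -1.0, 0.001], [-0.001, -0.001, -1.0]]
force: [-2.8, 2.0, 4.3]
opening: 50.2
```

Emit:
step_arm(commands=[[[0, 0, 0.5, 0, 0, 0, 0.2], [0, 0, 0, 0, 0, 0, 0.2], [0, 0, 0, 0, 0, 0, 0.2], [0, 0, 0, 0, 0, 0, 0.2], [0, 0, 0, 0, 0, 0, 0.2]]])

```text
time_s: 25.7
tool_pos: [620.3, -198.2, 14.3]
ee_rot: [[1.0, 0.026, 0.0], [0.026, -1.0, -0.0], [0.0, 0.0, -1.0]]
force: [-1.2, 0.4, 1.4]
opening: 50.5
```

Emit:
step_arm(commands=[[[0, 0, 0, 0, 0, 0, 0.75], [0, 0, 0, 0, 0, 0, 0.75], [0, 0, 0, 0, 0, 0, 0.75], [0, 0, -3, 0, 0, 0, 0.75], [0, 0, -10, 0, 0, 0, 0.75]]])

```text
time_s: 26.2
tool_pos: [619.1, -197.7, 26.3]
ee_rot: [[1.0, 0.026, -0.002], [0.026, -1.0, 0.001], [-0.002, -0.001, -1.0]]
force: [0.4, 0.0, 1.1]
opening: 71.3
```

Emit:
step_arm(commands=[[[0, 0, -30, 0, 0, 0, 0.8], [0, 0, -30, 0, 0, 0, 1], [0, 0, -25, 0, 0, 0, 1], [0, 0, -8, 0, 0, 0, 1], [0, 0, 0, 0, 0, 0, 1]]])

```text
time_s: 26.7
tool_pos: [621.3, -198.5, 122.5]
ee_rot: [[1.0, 0.026, 0.004], [0.026, -1.0, -0.002], [0.004, 0.002, -1.0]]
force: [0.6, -0.4, 0.3]
opening: 94.5
```

```bash
python3 plan.py 10 1 -12 455.5 -10 120
```

```text
at [ 621.3 -198.5  122.5] yaw 1.5 F [ 0.6 -0.4  0.3] open 94.5 t 26.7
[[[-16,-19.5,0,0,0,1.4,1.0],[-16.5,-18.5,0.5,0,0,1.3,1.0],[-17,-18.5,0,0,0,1.4,1.0],[-17.5,-18,0,0,0,1.3,1.0],[-18,-18,0.5,0,0,1.4,1.0]]]
[[[-18,-17,0,0,0,1.3,1.0],[-18.5,-17,0,0,-0.1,1.4,1.0],[-19,-16.5,0.5,0,0,1.3,1.0],[-19.5,-16,0,0,-0.1,1.4,1.0],[-20,-15,0,0.1,0,1.3,1.0]]]
```

Emit:
step_arm(commands=[[[-16, -19.5, 0, 0, 0, 1.4, 1], [-16.5, -18.5, 0, 0, 0, 1.3, 1], [-17, -18.5, 0, 0, 0, 1.4, 1], [-17.5, -18, 0, 0, 0, 1.3, 1], [-18, -18, 0, 0, 0, 1.4, 1]]])

```text
time_s: 27.2
tool_pos: [535.0, -102.7, 117.8]
ee_rot: [[0.996, -0.094, -0.004], [-0.094, -0.996, 0.001], [-0.004, -0.001, -1.0]]
force: [-1.0, 0.4, 0.1]
opening: 94.9
```

Emit:
step_arm(commands=[[[-18, -17, 0, 0, 0, 1.3, 1], [-18.5, -17, 0, 0, 0, 1.4, 1], [-19, -16.5, 0, 0, 0, 1.3, 1], [-19.5, -16, 0, 0, 0, 1.4, 1], [-19, -15, 0, 0, 0, 1.3, 1]]])

```text
time_s: 27.7
tool_pos: [453.1, -9.1, 118.0]
ee_rot: [[0.978, -0.209, -0.004], [-0.209, -0.978, 0.001], [-0.004, 0.0, -1.0]]
force: [-0.0, 0.2, 0.3]
opening: 94.9
```

Emit:
step_arm(commands=[[[0, 0, 0, 0, 0, 0, 1], [0, 0, 0, 0, 0, 0, 1], [0, 0, 0, 0, 0, 0, 1], [0, 0, 0, 0, 0, 0, 1], [0, 0, 0, 0, 0, 0, 1]]])

```text
time_s: 28.2
tool_pos: [455.6, -10.5, 120.1]
ee_rot: [[0.978, -0.209, -0.0], [-0.209, -0.978, -0.0], [-0.0, 0.0, -1.0]]
force: [-0.2, 0.3, -0.0]
opening: 95.0
```

```bash
python3 - <<'E'
from h import *
s=bot.state();p=bot.camera("wrist")
w=cloud(p,s);q=w.reshape(-1,3);m=(abs(q[:,0]-456)<40)&(abs(q[:,1]+10)<40)&(q[:,2]>34)&(q[:,2]<50);q=q[m]
print("bun",len(q),np.median(q[:,2]),[np.round(x,1) for x in cv2.minAreaRect(q[:,:2].astype(np.float32))])
p=bot.camera("side");cv2.imwrite("pics/s6.png",cv2.resize(p["color"][200:380,280:500],None,fx=3,fy=3))
w=cloud(p);q=w.reshape(-1,3);m=(abs(q[:,0]-620)<40)&(abs(q[:,1]+198)<38)&(q[:,2]>38);q=q[m]
print("collar",len(q),np.median(q[:,2]),[np.round(x,1) for x in cv2.minAreaRect(q[:,:2].astype(np.float32))])
E
python3 plan.py 5 1 -12 455.5 -10 5
```

```text
bun 1849 42.57467885676198 [array([456.3,  -7.9]), array([45.4, 45.3]), np.float64(76.7)]
collar 257 43.592795020066205 [array([ 619. , -199.4]), array([49.7, 49.5]), np.float64(48.6)]
at [455.5 -10.3 120.1] yaw -12.0 F [-0.3 -0.   0.2] open 95.1 t 28.3
[[[0,0,23,0,0,0,1.0],[0,0,23,0,0,0,1.0],[0,0,23,0,0,0,1.0],[0,-0.5,23,0,0,0,1.0],[0,0,23,0,0,0,1.0]]]
```

View pics/s6.png

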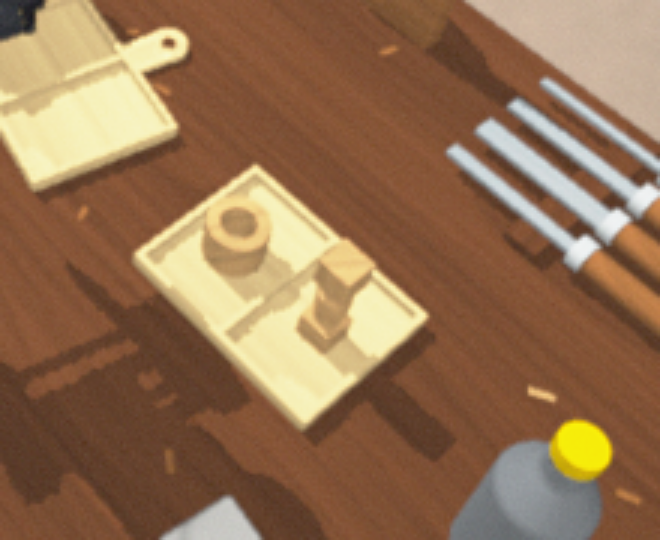

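Collar (crop (237,235)) and spindle (335,295) stand in separate compartments of the plain tray. Grasp the bun.

Emit:
step_arm(commands=[[[0, -1, 25, 0, 0, 0, 1], [0, 0, 30, 0, 0, 0, 1], [0, 0, 30, 0, 0, 0, 1], [0, 0, 15, 0, 0, 0, 1], [0, 0, 10, 0, 0, 0, 1]]])

```text
time_s: 28.8
tool_pos: [454.4, -9.0, 8.5]
ee_rot: [[0.978, -0.208, -0.003], [-0.208, -0.978, 0.0], [-0.003, 0.0, -1.0]]
force: [0.0, -0.6, 0.0]
opening: 94.9
```

Emit:
step_arm(commands=[[[0, 0, 5, 0, 0, 0, 1], [0, 0, 0, 0, 0, 0, 1], [0, 0, 0, 0, 0, 0, 0.3], [0, 0, 0, 0, 0, 0, 0.2], [0, 0, 0, 0, 0, 0, 0.2]]])

```text
time_s: 29.3
tool_pos: [456.1, -9.1, 6.0]
ee_rot: [[0.978, -0.208, 0.002], [-0.208, -0.978, -0.0], [0.002, -0.0, -1.0]]
force: [1.2, 0.4, 0.8]
opening: 76.1
```

Emit:
step_arm(commands=[[[0, 0, 0, 0, 0, 0, 0.2], [0, 0, 0, 0, 0, 0, 0.2], [0, 0, 0, 0, 0, 0, 0.2], [0, 0, 0, 0, 0, 0, 0.2], [0, 0, -15, 0, 0, 0, 0.2]]])

```text
time_s: 29.8
tool_pos: [453.4, -8.7, 18.3]
ee_rot: [[0.978, -0.208, -0.005], [-0.208, -0.978, 0.001], [-0.005, 0.0, -1.0]]
force: [-0.8, 0.3, -0.6]
opening: 48.8
```

Emit:
step_arm(commands=[[[0, 0, -25, 0, 0, 0, 0.2], [0, 0, -25, 0, 0, 0, 0.2], [0, 0, -15, 0, 0, 0, 0.2], [0, 0, 0, 0, 0, 0, 0.2], [0, 0, 0, 0, 0, 0, 0.2]]])

```text
time_s: 30.3
tool_pos: [455.2, -8.9, 84.8]
ee_rot: [[0.978, -0.208, -0.0], [-0.208, -0.978, -0.0], [-0.0, 0.0, -1.0]]
force: [0.0, 0.7, -0.5]
opening: 49.6
```

Emit:
step_arm(commands=[[[0, 0, 0, 0, 0, 0, 0.2], [0, 0, 0, 0, 0, 0, 0.2], [0, 0, 0, 0, 0, 0, 0.2], [0, 0, 0, 0, 0, 0, 0.2], [0, 0, 0, 0, 0, 0, 0.2]]])

```text
time_s: 30.8
tool_pos: [455.3, -8.9, 84.9]
ee_rot: [[0.978, -0.208, -0.001], [-0.208, -0.978, 0.0], [-0.001, 0.0, -1.0]]
force: [1.0, 0.1, -1.0]
opening: 49.1
```

```bash
python3 plan.py 7,3 0.2 -12 605 -31 84 605 -31 36
```

```text
at [455.3  -8.9  84.9] yaw -12.0 F [ 1.   0.1 -1. ] open 49.1 t 30.8
[[[21.5,-1.5,0,0,0,0,0.2],[21.5,-1,0,0,0,0,0.2],[21.5,-1.5,0.5,0,0,0,0.2],[22,-1.5,0,0,0,0,0.2],[21.5,-1.5,0,0,0,0,0.2]]]
[[[21.5,-1,0,0,0,0,0.2],[21.5,-1.5,0.5,0,0,0,0.2],[0,0,16,0,0,0,0.2],[0,0,16,0,0,0,0.2],[0,0,16,0,0,0,0.2]]]
```

Emit:
step_arm(commands=[[[21.5, -1.5, 0, 0, 0, 0, 0.2], [21.5, -1, 0, 0, 0, 0, 0.2], [21.5, -1.5, 0.5, 0, 0, 0, 0.2], [22, -1.5, 0, 0, 0, 0, 0.2], [21.5, -1.5, 0, 0, 0, 0, 0.2]]])

```text
time_s: 31.3
tool_pos: [563.4, -24.7, 84.5]
ee_rot: [[0.978, -0.208, -0.0], [-0.208, -0.978, 0.0], [-0.0, 0.0, -1.0]]
force: [-0.1, 0.2, 0.2]
opening: 49.7
```

Emit:
step_arm(commands=[[[21.5, -1, 0, 0, 0, 0, 0.2], [21.5, -1.5, 0.5, 0, 0, 0, 0.2], [0, 0, 16, 0, 0, 0, 0.2], [0, 0, 16, 0, 0, 0, 0.2], [0, 0, 16, 0, 0, 0, 0.2]]])

```text
time_s: 31.8
tool_pos: [603.1, -30.7, 33.6]
ee_rot: [[0.978, -0.208, -0.003], [-0.208, -0.978, 0.0], [-0.003, 0.0, -1.0]]
force: [-1.0, 0.2, -0.8]
opening: 48.7
```

Emit:
step_arm(commands=[[[0, 0, 0, 0, 0, 0, 0.2], [0, 0, 0, 0, 0, 0, 0.2], [0, 0, 0, 0, 0, 0, 0.2], [0, 0, 0, 0, 0, 0, 0.2], [0, 0, 0, 0, 0, 0, 0.2]]])

```text
time_s: 32.3
tool_pos: [605.7, -31.1, 37.1]
ee_rot: [[0.978, -0.208, 0.002], [-0.208, -0.978, -0.0], [0.002, -0.0, -1.0]]
force: [0.7, 0.2, -1.0]
opening: 48.8
```

```bash
python3 - <<'E'
from h import *
p=bot.camera("side");cv2.imwrite("pics/s7.png",cv2.resize(p["color"][150:300,200:400],None,fx=3,fy=3))
E
python3 plan.py 5 0.2 -12 605 -31 10
```

```text
at [605.6 -31.1  36.9] yaw -12.0 F [ 0.4  0.6 -0.9] open 48.8 t 32.35
[[[0,0,5.5,0,0,0,0.2],[0,0,5.5,0,0,0,0.2],[-0.5,0,5,0,0,0,0.2],[0,0,5.5,0,0,0,0.2],[0,0,5.5,0,-0.1,0,0.2]]]
```

View pics/s7.png

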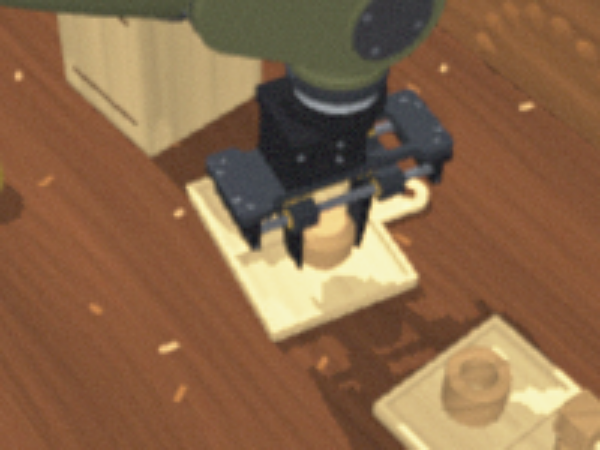

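The bun is held over the near (-y) compartment of the paddle tray (crop (328,240)), and the fingers are inside the rim. Lower and release.

Emit:
step_arm(commands=[[[0, 0, 8, 0, 0, 0, 0.2], [0, 0, 8, 0, 0, 0, 0.2], [0, 0, 6, 0, 0, 0, 0.2], [0, 0, 3, 0, 0, 0, 0.2], [0, 0, 1, 0, 0, 0, 0.2]]])

```text
time_s: 32.85
tool_pos: [604.5, -31.0, 10.3]
ee_rot: [[0.978, -0.208, -0.002], [-0.208, -0.978, 0.0], [-0.003, 0.0, -1.0]]
force: [-5.5, 0.2, 9.1]
opening: 49.2
```

Emit:
step_arm(commands=[[[0, 0, 0.5, 0, 0, 0, 0.2], [0, 0, 0, 0, 0, 0, 0.2], [0, 0, 0, 0, 0, 0, 0.2], [0, 0, 0, 0, 0, 0, 0.2], [0, 0, 0, 0, 0, 0, 0.2]]])

```text
time_s: 33.35
tool_pos: [604.8, -31.0, 10.3]
ee_rot: [[0.978, -0.208, -0.002], [-0.208, -0.978, 0.0], [-0.002, 0.0, -1.0]]
force: [-3.5, 0.2, 6.6]
opening: 48.8
```

Emit:
step_arm(commands=[[[0, 0, 0, 0, 0, 0, 0.75], [0, 0, 0, 0, 0, 0, 0.75], [0, 0, 0, 0, 0, 0, 0.75], [0, 0, -3, 0, 0, 0, 0.75], [0, 0, -10, 0, 0, 0, 0.75]]])

```text
time_s: 33.85
tool_pos: [604.0, -30.9, 21.8]
ee_rot: [[0.978, -0.208, -0.003], [-0.208, -0.978, 0.0], [-0.003, 0.0, -1.0]]
force: [0.3, 0.1, -0.4]
opening: 70.9
```

Emit:
step_arm(commands=[[[0, 0, -30, 0, 0, 0, 0.8], [0, 0, -35, 0, 0, 0, 1], [0, 0, -35, 0, 0, 0, 1], [0, 0, -20, 0, 0, 0, 1], [0, 0, -7, 0, 0, 0, 1]]])

```text
time_s: 34.35
tool_pos: [607.1, -31.3, 154.2]
ee_rot: [[0.978, -0.208, 0.007], [-0.208, -0.978, -0.001], [0.007, -0.0, -1.0]]
force: [-0.7, -0.3, 1.0]
opening: 94.6
```

```bash
python3 plan.py 6,9 1 -8 455 80 150 450 354 140
```

```text
at [607.1 -31.3 154.2] yaw -12.0 F [-0.7 -0.3  1. ] open 94.6 t 34.35
[[[-28.5,-13,0.5,0,-0.1,-0.7,1.0],[-28.5,-13,0.5,0,-0.1,-0.7,1.0],[-28.5,-13.5,0.5,0,0,-0.6,1.0],[-28,-14,1,0,-0.1,-0.7,1.0],[-28,-14.5,0.5,0,0,-0.6,1.0]]]
[[[-28,-14.5,0.5,0,-0.1,-0.7,1.0],[-5,-30,1,0,0,0,1.0],[-4.5,-30,1.5,0,0,0,1.0],[-5,-30,1,0,0,0,1.0],[-4.5,-30,1,0,0,0,1.0]]]
[[[-5,-30,1,0,0,0,1.0],[-5,-30.5,1.5,0,0,0,1.0],[-4.5,-30,1,0,0,0,1.0],[-5,-30,1,0,0,0,1.0],[-4.5,-30,1,0,0,0,1.0]]]
```

Emit:
step_arm(commands=[[[-28, -13, 0, 0, 0, -0.7, 1], [-28.5, -13, 0, 0, 0, -0.7, 1], [-28, -13.5, 0, 0, 0, -0.6, 1], [-28, -14, 0, 0, 0, -0.7, 1], [-28, -14.5, 0, 0, 0, -0.6, 1]]])

```text
time_s: 34.85
tool_pos: [477.8, 62.3, 148.6]
ee_rot: [[0.989, -0.151, -0.002], [-0.151, -0.989, 0.0], [-0.002, 0.0, -1.0]]
force: [-0.4, -0.8, 0.5]
opening: 94.9
```

Emit:
step_arm(commands=[[[-28, -14.5, 0, 0, 0, -0.7, 1], [-5, -30, 1, 0, 0, 0, 1], [-4.5, -30, 1, 0, 0, 0, 1], [-5, -30, 1, 0, 0, 0, 1], [-4.5, -30, 1, 0, 0, 0, 1]]])

```text
time_s: 35.35
tool_pos: [451.1, 202.8, 144.9]
ee_rot: [[0.99, -0.139, -0.001], [-0.139, -0.99, -0.0], [-0.001, 0.001, -1.0]]
force: [0.5, -0.1, -0.2]
opening: 95.4
```

Emit:
step_arm(commands=[[[-5, -30, 1, 0, 0, 0, 1], [-5, -30.5, 1, 0, 0, 0, 1], [-4.5, -30, 1, 0, 0, 0, 1], [-5, -30, 1, 0, 0, 0, 1], [-4.5, -30, 1, 0, 0, 0, 1]]])

```text
time_s: 35.85
tool_pos: [448.4, 355.1, 139.6]
ee_rot: [[0.99, -0.139, -0.001], [-0.139, -0.99, -0.001], [-0.001, 0.001, -1.0]]
force: [-0.9, -0.0, 0.4]
opening: 95.3
```

Emit:
step_arm(commands=[[[0, 0, 0, 0, 0, 0, 1], [0, 0, 0, 0, 0, 0, 1], [0, 0, 0, 0, 0, 0, 1], [0, 0, 0, 0, 0, 0, 1], [0, 0, 0, 0, 0, 0, 1]]])

```text
time_s: 36.35
tool_pos: [449.3, 353.3, 140.7]
ee_rot: [[0.99, -0.14, 0.0], [-0.14, -0.99, -0.0], [0.0, 0.0, -1.0]]
force: [0.4, 0.8, -0.2]
opening: 95.0
```

```bash
python3 - <<'E'
from h import *
s=bot.state();p=bot.camera("wrist");cv2.imwrite("pics/w8.png",p["color"])
w=cloud(p,s);q=w.reshape(-1,3);m0=(abs(q[:,0]-450)<40)&(abs(q[:,1]-354)<40)
for lo in(38,25):
  r=q[m0&(q[:,2]>lo)&(q[:,2]<50)]
  print("block",len(r),np.median(r[:,2]),[np.round(x,1) for x in cv2.minAreaRect(r[:,:2].astype(np.float32))])
p=bot.camera("side")
w=cloud(p);q=w.reshape(-1,3);m=(abs(q[:,0]-605)<35)&(abs(q[:,1]+31)<35)&(q[:,2]>40);q=q[m]
print("bun",len(q),np.median(q[:,2]),[np.round(x,1) for x in cv2.minAreaRect(q[:,:2].astype(np.float32))])
E
python3 plan.py 5 1 -8 450 354 4
```

```text
block 849 43.07123675760221 [array([450.8, 356.1]), array([28.2, 28. ]), np.float64(82.0)]
block 1714 36.47766033837891 [array([450.8, 356.4]), array([41.6, 41.7]), np.float64(81.9)]
bun 199 46.79251772475345 [array([602.2, -33. ]), array([39.2, 42.1]), np.float64(49.6)]
at [449.3 353.6 140.8] yaw -8.1 F [-0.6 -0.7 -0.7] open 94.6 t 36.45
[[[0,0,27.5,0,0,0,1.0],[0,0,27,0,0,0,1.0],[0.5,-0.5,27.5,0,0,0,1.0],[0,0,27.5,0,0,0,1.0],[0,0,27.5,0,0,-0.1,1.0]]]
```

View pics/w8.png

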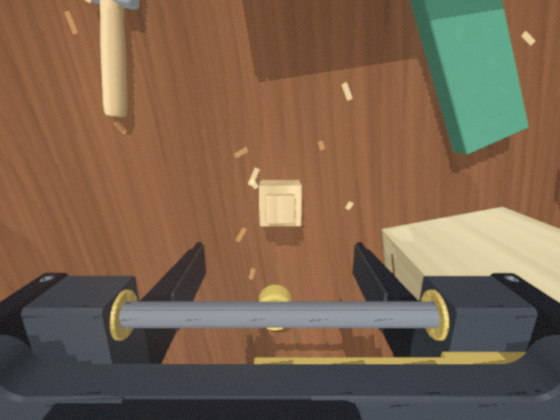

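The block sits square to the jaws (image (280,203)), and no obstacles lie between the fingers. The yellow can is behind at (275,300).

Emit:
step_arm(commands=[[[1, -1, 30, 0, 0, 0, 1], [0, 0, 35, 0, 0, 0, 1], [0, 0, 35, 0, 0, 0, 1], [0, 0, 25, 0, 0, 0, 1], [0, 0, 8, 0, 0, 0, 1]]])

```text
time_s: 36.95
tool_pos: [448.1, 353.3, 4.3]
ee_rot: [[0.99, -0.14, -0.005], [-0.14, -0.99, -0.003], [-0.004, 0.004, -1.0]]
force: [0.3, 0.1, 0.0]
opening: 95.0
```

Emit:
step_arm(commands=[[[0, 0, 3.5, 0, 0, 0, 1], [0, 0, 0, 0, 0, 0, 1], [0, 0, 0, 0, 0, 0, 0.3], [0, 0, 0, 0, 0, 0, 0.2], [0, 0, 0, 0, 0, 0, 0.1]]])

```text
time_s: 37.45
tool_pos: [451.0, 355.5, 5.4]
ee_rot: [[0.99, -0.139, 0.002], [-0.139, -0.99, 0.001], [0.002, -0.001, -1.0]]
force: [-0.2, 0.9, 0.0]
opening: 76.3
```

Emit:
step_arm(commands=[[[0, 0, 0, 0, 0, 0, 0.1], [0, 0, 0, 0, 0, 0, 0.1], [0, 0, 0, 0, 0, 0, 0.1], [0, 0, 0, 0, 0, 0, 0.1], [0, 0, -10, 0, 0, 0, 0.1]]])

```text
time_s: 37.95
tool_pos: [449.0, 354.1, 12.8]
ee_rot: [[0.99, -0.139, -0.003], [-0.139, -0.99, -0.002], [-0.003, 0.002, -1.0]]
force: [-0.9, -0.7, -1.7]
opening: 42.1
```

Emit:
step_arm(commands=[[[0, 0, -20, 0, 0, 0, 0.1], [0, 0, -35, 0, 0, 0, 0.1], [0, 0, -40, 0, 0, 0, 0.1], [0, 0, -30, 0, 0, 0, 0.1], [0, 0, -15, 0, 0, 0, 0.1]]])

```text
time_s: 38.45
tool_pos: [451.8, 356.0, 158.6]
ee_rot: [[0.99, -0.139, 0.005], [-0.139, -0.99, 0.003], [0.005, -0.004, -1.0]]
force: [0.8, 0.3, 0.1]
opening: 41.8
```

Emit:
step_arm(commands=[[[0, 0, 0, 0, 0, 0, 0.1], [0, 0, 0, 0, 0, 0, 0.1], [0, 0, 0, 0, 0, 0, 0.1], [0, 0, 0, 0, 0, 0, 0.1], [0, 0, 0, 0, 0, 0, 0.1]]])

```text
time_s: 38.95
tool_pos: [449.6, 354.5, 152.5]
ee_rot: [[0.99, -0.139, -0.002], [-0.139, -0.99, -0.001], [-0.002, 0.002, -1.0]]
force: [-0.5, 0.4, -0.7]
opening: 41.7
```

```bash
python3 plan.py 10,7,3 0.1 -12 445 85 154 623 54 120 623 54 50
```

```text
at [449.6 354.5 152.5] yaw -8.0 F [-0.5  0.4 -0.7] open 41.7 t 38.95
[[[3.5,27,0,0,0,0.4,0.1],[3.5,26.5,0,0,0,0.4,0.1],[3.5,26.5,-0.5,0,0,0.4,0.1],[4,27,0,0,0,0.4,0.1],[4,26.5,0,0,0,0.4,0.1]]]
[[[4,26.5,0,0,0,0.4,0.1],[4.5,27,0,0,0,0.4,0.1],[4.5,26.5,-0.5,0,0,0.4,0.1],[5,26.5,0,0.1,0.1,0.4,0.1],[5,26.5,0,0,0,0.4,0.1]]]
[[[26,-1,5,0,0,0,0.1],[25.5,-1,4.5,0,0,0,0.1],[26,-1,5,0,0,0,0.1],[25.5,-1,5,0,0,0,0.1],[26,-1,4.5,0,0,0,0.1]]]
[[[25.5,-1,5,0,0,0,0.1],[26,-1,5,0,0,0,0.1],[0,0,23.5,0,0,0,0.1],[0,0,23,0,0,0,0.1],[0,0,23.5,0,0,0,0.1]]]
```

Emit:
step_arm(commands=[[[3.5, 27, 0, 0, 0, 0.4, 0.1], [3.5, 26.5, 0, 0, 0, 0.4, 0.1], [3.5, 26.5, 0, 0, 0, 0.4, 0.1], [4, 27, 0, 0, 0, 0.4, 0.1], [4, 26.5, 0, 0, 0, 0.4, 0.1]]])

```text
time_s: 39.45
tool_pos: [447.7, 219.1, 153.6]
ee_rot: [[0.985, -0.174, -0.001], [-0.174, -0.985, -0.0], [-0.001, 0.001, -1.0]]
force: [-0.5, -0.3, -1.2]
opening: 41.7
```

Emit:
step_arm(commands=[[[4, 26.5, 0, 0, 0, 0.4, 0.1], [4.5, 27, 0, 0, 0, 0.4, 0.1], [4.5, 26.5, 0, 0, 0, 0.4, 0.1], [5, 26.5, 0, 0, 0, 0.4, 0.1], [5, 26.5, 0, 0, 0, 0.4, 0.1]]])

```text
time_s: 39.95
tool_pos: [445.4, 84.2, 153.7]
ee_rot: [[0.978, -0.208, -0.001], [-0.208, -0.978, -0.0], [-0.001, 0.0, -1.0]]
force: [0.9, 0.8, -1.2]
opening: 42.0
```

Emit:
step_arm(commands=[[[26, -1, 5, 0, 0, 0, 0.1], [25.5, -1, 4.5, 0, 0, 0, 0.1], [26, -1, 5, 0, 0, 0, 0.1], [25.5, -1, 5, 0, 0, 0, 0.1], [26, -1, 4.5, 0, 0, 0, 0.1]]])

```text
time_s: 40.45
tool_pos: [573.6, 63.0, 129.1]
ee_rot: [[0.978, -0.208, -0.001], [-0.208, -0.978, 0.0], [-0.001, 0.0, -1.0]]
force: [0.3, -0.4, -0.7]
opening: 42.1
```

Emit:
step_arm(commands=[[[25.5, -1, 5, 0, 0, 0, 0.1], [25, -1, 5, 0, 0, 0, 0.1], [0, 0, 24, 0, 0, 0, 0.1], [0, 0, 24, 0, 0, 0, 0.1], [0, 0, 20, 0, 0, 0, 0.1]]])

```text
time_s: 40.95
tool_pos: [622.2, 54.7, 50.0]
ee_rot: [[0.978, -0.208, -0.002], [-0.208, -0.978, -0.0], [-0.002, 0.0, -1.0]]
force: [-0.6, 0.3, -0.8]
opening: 42.2
```

Emit:
step_arm(commands=[[[0, 0, 0, 0, 0, 0, 0.1], [0, 0, 0, 0, 0, 0, 0.1], [0, 0, 0, 0, 0, 0, 0.1], [0, 0, 0, 0, 0, 0, 0.1], [0, 0, 0, 0, 0, 0, 0.1]]])

```text
time_s: 41.45
tool_pos: [623.7, 54.8, 53.5]
ee_rot: [[0.978, -0.208, 0.002], [-0.208, -0.978, 0.0], [0.002, -0.0, -1.0]]
force: [0.3, 0.0, -0.9]
opening: 41.9
```

```bash
python3 - <<'E'
from h import *
p=bot.camera("side");cv2.imwrite("pics/s9.png",cv2.resize(p["color"][150:300,200:400],None,fx=3,fy=3))
E
python3 plan.py 5 0.1 -12 623 54 9
```

```text
at [623.5  54.8  53.3] yaw -12.0 F [-0.7  0.  -0. ] open 42.1 t 41.5
[[[0,0,9,0,0,0,0.1],[0,0.5,8.5,0,0,0,0.1],[0,0,9,0,0,0,0.1],[-0.5,0,9,0,-0.1,0,0.1],[0,0.5,9,0,0,0,0.1]]]
```

View pics/s9.png

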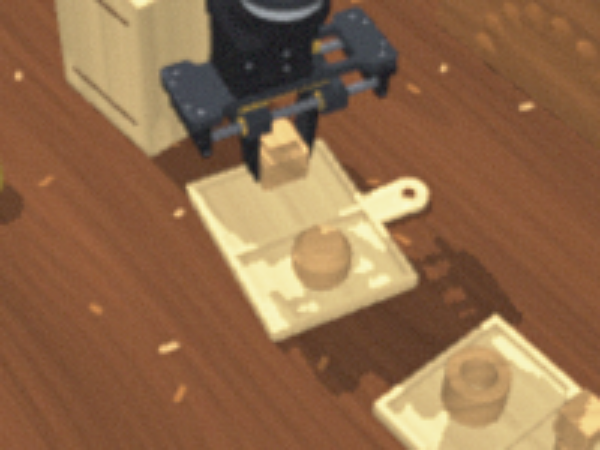

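Bun stands in its compartment (crop (322,258)); the block hangs over the other one (285,165). Lower it gently.

Emit:
step_arm(commands=[[[0, 0, 14, 0, 0, 0, 0.1], [0, 0, 14, 0, 0, 0, 0.1], [0, 0, 8, 0, 0, 0, 0.1], [0, 0, 4, 0, 0, 0, 0.1], [0, 0, 1.5, 0, 0, 0, 0.1]]])

```text
time_s: 42.0
tool_pos: [622.2, 54.8, 10.2]
ee_rot: [[0.978, -0.208, -0.002], [-0.208, -0.978, -0.0], [-0.002, 0.001, -1.0]]
force: [-4.8, -0.1, 7.3]
opening: 41.8
```

Emit:
step_arm(commands=[[[0, 0, 0.5, 0, 0, 0, 0.1], [0, 0, 0.5, 0, 0, 0, 0.1], [0, 0, 0, 0, 0, 0, 0.1], [0, 0, 0, 0, 0, 0, 0.1], [0, 0, 0, 0, 0, 0, 0.1]]])

```text
time_s: 42.5
tool_pos: [623.0, 54.8, 10.1]
ee_rot: [[0.978, -0.208, 0.0], [-0.208, -0.978, -0.0], [0.0, -0.0, -1.0]]
force: [-2.7, -0.3, 4.7]
opening: 41.8
```

Emit:
step_arm(commands=[[[0, 0, 0, 0, 0, 0, 0.7], [0, 0, 0, 0, 0, 0, 0.7], [0, 0, 0, 0, 0, 0, 0.7], [0, 0, -3, 0, 0, 0, 0.7], [0, 0, -10, 0, 0, 0, 0.7]]])

```text
time_s: 43.0
tool_pos: [621.7, 54.8, 21.7]
ee_rot: [[0.978, -0.208, -0.003], [-0.208, -0.978, -0.0], [-0.003, 0.001, -1.0]]
force: [0.5, 0.1, -0.5]
opening: 66.3
```

Emit:
step_arm(commands=[[[0, 0, -25, 0, 0, 0, 0.7], [0, 0, -40, 0, 0, 0, 0.7], [0, 0, -40, 0, 0, 0, 0.7], [0, 0, -40, 0, 0, 0, 0.7], [0, 0, -25, 0, 0, 0, 0.7]]])

```text
time_s: 43.5
tool_pos: [624.3, 54.8, 198.0]
ee_rot: [[0.978, -0.208, 0.006], [-0.208, -0.978, 0.0], [0.006, -0.001, -1.0]]
force: [-0.2, 0.0, -0.2]
opening: 66.5
```

Emit:
step_arm(commands=[[[-30, 0, -20, 0, 0, 0, 0.7], [-40, 0, 0, 0, 0, 0, 0.7], [-40, 0, 0, 0, 0, 0, 0.7], [-40, 0, 0, 0, 0, 0, 0.7], [-30, 0, 0, 0, 0, 0, 0.7]]])

```text
time_s: 44.0
tool_pos: [444.9, 92.5, 213.4]
ee_rot: [[0.978, -0.208, 0.001], [-0.208, -0.978, 0.0], [0.001, -0.0, -1.0]]
force: [-0.4, -0.1, 0.3]
opening: 66.5
```

Emit:
step_arm(commands=[[[0, 0, 0, 0, 0, 0, 0.7], [0, 0, 0, 0, 0, 0, 0.7], [0, 0, 0, 0, 0, 0, 0.7], [0, 0, 0, 0, 0, 0, 0.7], [0, 0, 0, 0, 0, 0, 0.7]]])

```text
time_s: 44.5
tool_pos: [447.4, 92.0, 212.6]
ee_rot: [[0.978, -0.208, -0.001], [-0.208, -0.978, -0.0], [-0.0, 0.0, -1.0]]
force: [0.6, 0.3, -0.5]
opening: 66.7
```

```bash
python3 - <<'E'
from h import *
p=bot.camera("side");cv2.imwrite("pics/s10.png",cv2.resize(p["color"][80:380,180:460],None,fx=2,fy=2))
c=cloud(p); P={"spindle":((622,-290),96,(621.3,-245),1.5),"collar":((620,-198),36,(621.3,-245),1.5),"bun":((605,-31),40,(614.2,11.8),-12),"block":((623,54),40,(614.2,11.8),-12)}
t=bot.camera("top");d=cloud(t)
for nm,(xy,z,o,yaw) in P.items():
  for cam,w in(("side",c),("top",d)):
    q=w.reshape(-1,3);q=q[(abs(q[:,0]-xy[0])<35)&(abs(q[:,1]-xy[1])<35)&(q[:,2]>z)&(q[:,2]<125)]
    if len(q)<10: print(nm,cam,"hidden");continue
    r=cv2.minAreaRect(q[:,:2].astype(np.float32));a=np.radians(yaw);e=np.array(r[0])-o
    print(nm,cam,"top z",np.median(q[:,2]).round(1),"size",np.round(r[1],1),"in tray",(e@[[np.cos(a),-np.sin(a)],[np.sin(a),np.cos(a)]]).round(1))
q=c.reshape(-1,3);q=q[(abs(q[:,0]-629)<28)&(abs(q[:,1]-239)<28)];print("flap z",np.nanmin(q[:,2]),np.nanmax(q[:,2]))
s=bot.state();print(s["time_s"],np.round(s["tool_pos"]),np.round(s["force"],1))
E
```

```text
spindle side top z 103.7 size [28.7 29.7] in tray [ -0.7 -45.5]
spindle top top z 105.2 size [27.1 26.1] in tray [ -1.5 -43.6]
collar side top z 43.5 size [48.4 49.1] in tray [-2.  44.7]
collar top top z 45.0 size [48.2 49.2] in tray [-0.8 46. ]
bun side top z 47.0 size [38.9 42.7] in tray [ -1.9 -46.6]
bun top top z 47.6 size [44.4 45.7] in tray [ -1.7 -45.6]
block side top z 47.6 size [30.1 29. ] in tray [-1.2 44.1]
block top top z 49.1 size [37.7 34.6] in tray [-4.8 45.3]
flap z 175.97683546355393 180.12182982459058
44.6 [447.  92. 212.] [ 0.1  0.6 -0.6]
```

View pics/s10.png

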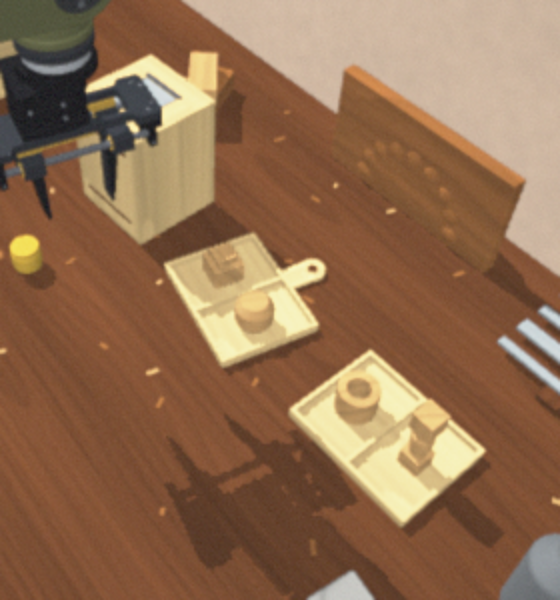

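All four parts stand in their compartments: block (225,262), bun (255,310), collar (358,393), spindle (425,435). The flap is shut and the gripper is clear, so I'll hand in.

```bash
python3 -c "
from station import bot
print(bot.job_done())"
```

```text
the job is handed in; nothing more can be done
None
```

I dropped the split spindle through the flap into the scrap box first. Then I put the sound spindle and collar in the plain tray, and the bun foot and block in the paddle tray, one to a compartment. The job was handed in at about 44.6 s.

**Last checks, by side and top cameras:**
- **Position:** each part is within about 5 mm of its compartment's centre line in both views.
- **Height and stance:** tops read 104–105 mm (spindle), 44–45 mm (collar), 47–48 mm (bun) and 48–49 mm (block). All look upright and standing on the tray floor.
- **Flap:** its surface reads 176–180 mm, so it is flush and shut.
- **Arm:** clear of everything, with no contact force.

No check failed. The two cameras disagreed most on the block, where the top view put it about 3.6 mm off the side view in x. I take that to be because my height cut let in points from its lower step. I could not see the split spindle inside the closed box. That it is in there is inferred from the drop, the closed flap and its absence outside.

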